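# Take the tray pile apart and nest each tray

## Robot

A 6-joint arm with a two-finger parallel gripper is mounted at the origin on a cart in front of the work surface, level with it; the furniture and walls round the work are solid. World frame = base frame: x ahead of the robot, y to its left, z up, the work surface at z = 0. Lengths are in m, angles in rad, forces in N, time in s.
With the tool pointing down it reaches from about 0.35 to 0.875 m from the base axis. Payload 4.2 kg.
Tool frame: the origin (TCP) lies on the centre line of the jaws, within the pads' length; the fingertips stand 25 mm ahead of it and the grasp point (between the pads) lies 6 mm ahead of it (manip.tips_ahead is the distance from the TCP to the fingertips, in m); y points along the fingers, z is the direction in which the jaws open and shut, and the axes are right-handed (so a half turn about y gives the same grasp; the last joint's range is limited). The gripper opens to 85 mm and grips with 20 to 120 N. Pads are 22 mm wide; open, the fingers measure 114 mm over their backs; the gripper's body (76 mm by 85 mm) begins 54 mm behind the grasp point. The pads swing forward as they close: fully open they stand 13 mm farther back than shut.
Start: joints at [1.603, 0.385, 0.008, 0, -1.194, -0.259], TCP at [0.141, 0.609, 0.226] pointing down, gripper open.
Joint ranges: [-3.14, 3.14], [-1.21, 2.06], [-1.07, 1.41], [-3.16, 2.05], [-2.99, -0.16], [-3.1, 3.1]. Speed limits (rad/s): [2.79, 2.79, 3.14, 3.14, 3.14, 3.14].

## Interface

Orientations are given as a rotation vector (axis times angle).
In Python, from cell import manip, imaging gives the robot as it stands. The module is installed in compiled form; this text tells all that it offers.
- The arm moves only by the shell command python3 -m pendant 'ROWS' [OPENING] [FORCE]. ROWS is JSON, a list that holds one entry, the list of rows, each a list of 6 numbers: the shift along the world's x, y, z in mm, then the turn, a rotation vector about the world's x, y, z in degrees. In form: [[[tx, ty, tz, wx, wy, wz], ...]]. A call has 1 to 5 rows; each row is the pose to reach, as a shift and turn from the pose measured when the call began; what a row does not reach only later rows make up. A row lasts 1/8 s, in which the tool goes at most 62.5 mm and 10.7 degrees, less where a joint would pass 70% of its speed; a pose out of reach is approached as far as the arm can. A call with a gripper value outside its range is refused whole. OPENING is the opening, from 0 (shut) to 1 (fully open), set as the call begins (- or left out, the last holds). The fingers move at their own pace and stop on an object; FORCE is the grip in N (left out, the last holds). Time passes only in rows, so rows that repeat a pose let the fingers close. It gives the time, the measured TCP pose, the force and the opening at its end, in the units of the state.
- manip.sense(): the state, without advancing time (a new reading comes with each control period).
- imaging.snapshot(name): name is "scene" or "top" or "wrist"; returns the picture (384x512x3 uint8, red, green, blue); there is no depth.
- imaging.calibration(name): a dict with "fovy" (degrees; the focal length in pixels is half the picture's height over the tangent of half this angle, whatever the lens; pixels are square), "cx", "cy" (the principal point, pixels), "eye" and "orientation" of the camera in the world. Camera axes: x right, y down, z forward; pixel columns grow to the right and rows downward; lengths in m; the calibration is good to about 2 mm. A picture is of the moment at which its call begins: read the wrist's pose just before it. calibration takes no time and is no camera call; for the wrist camera it gives the pose at the moment of the call.
- manip.sign_off(): hands the job in, once; it reports no verdict.
The state is a dict: "time": time; "joint_positions": joint angles; "qvel": joint speeds; "joint_torque": joint torques, N m; "ee_pos": TCP position; "ee_rot": TCP orientation; "contact_force": force on the tool from outside, world axes, zero at the start; "wrist_torque": the same for the moment, N m; "gripper_width": opening from 0.0 (shut) to 1.0 (fully open).
Only numpy, scipy, OpenCV 4.12 (cv2) and the standard library are available. Lean on these libraries where they do the work, as an engineer would, in place of code of your own. Each camera call takes 0.05 s, during which the arm holds its last target.

## Task

Take this pile apart from the top, one thing at a time: stand the small motor, always upright, in the middle of the round black pad, then put the yellow, the blue and last the red tray each into the nest of the same outline, turned to match and lying fully down in it. Leave the red-capped and the blue-capped bottle behind the work where they are.

Things in the scene. Friction and masses are not known exactly. Their poses are not given: they have to be found in the camera images.
- motor: Small white stepper motor standing shaft up in the top tray, its lower 12 mm below the tray's rim. Body 28 x 28 x 24 mm high; shaft 5 mm thick, up to 44 mm; a connector juts out 4 mm at the +x side, 2 to 10 mm up. 180 g (varies). Origin on the underside; the middle of body and shaft lies at x = -2 mm, y = 0; z along the shaft. Grip the +y and -y sides, 28 mm apart.
- yellow_tray: Loose yellow plastic tray, uppermost of the pile; 108 mm long, 50 mm wide, both ends pointed, 90 degrees (long hexagon); long sides straight over the middle 58 mm or more. 20 mm high: floor 8 mm thick, 4 mm walls, open on top. 90 g (varies). Origin: centre of the underside; x along its length, y across, z up; same after a half turn. Grip across the 50 mm width at the middle.
- blue_tray: Loose blue plastic tray, in the middle of the pile; 108 mm long, 50 mm wide, both ends half round (long oval); long sides straight over the middle 58 mm or more. 20 mm high: floor 8 mm thick, 4 mm walls, open on top. 90 g (varies). Origin: centre of the underside; x along its length, y across, z up; same after a half turn. Grip across the 50 mm width at the middle.
- red_tray: Loose red plastic tray, at the bottom of the pile; 108 mm long, 50 mm wide, both ends square (oblong); long sides straight over the middle 58 mm or more. 20 mm high: floor 8 mm thick, 4 mm walls, open on top. 90 g (varies). Origin: centre of the underside; x along its length, y across, z up; same after a half turn. Grip across the 50 mm width at the middle.
- motor_pad: Fixed round black rubber pad on the bench, 80 mm across, 5 mm thick, with a thin white circle near its edge: the motor's place. Origin: centre of its underside, at bench height; z up.
- pointed_nest: Fixed nest: light metal plate 132 x 74 x 3 mm with a black rim, inside outline both ends pointed, 90 degrees (long hexagon), 3.5 mm play all round its tray. Rim 4 mm thick, top 9 mm above the bench (6 above the plate on which the tray sits); a 44 mm gap for fingers in the middle of each long side. Origin: centre of the plate's underside, at bench height; x along its length, y across, z up; same after a half turn.
- round_nest: Fixed nest: light metal plate 132 x 74 x 3 mm with a black rim, inside outline both ends half round (long oval), 3.5 mm play all round its tray. Rim 4 mm thick, top 9 mm above the bench (6 above the plate on which the tray sits); a 44 mm gap for fingers in the middle of each long side. Origin: centre of the plate's underside, at bench height; x along its length, y across, z up; same after a half turn.
- square_nest: Fixed nest: light metal plate 132 x 74 x 3 mm with a black rim, inside outline both ends square (oblong), 3.5 mm play all round its tray. Rim 4 mm thick, top 9 mm above the bench (6 above the plate on which the tray sits); a 44 mm gap for fingers in the middle of each long side. Origin: centre of the plate's underside, at bench height; x along its length, y across, z up; same after a half turn.
- flux: Bystander: white bottle with red cap and pointed tip, 34 mm across, 95 mm high, standing loose behind the work. Origin: centre of the underside.
- cleaner: Bystander: white bottle with blue cap, 62 mm across, 138 mm high, standing loose behind the work. Origin: centre of the underside.
Not all that is in view belongs to the job. There is more than one size of the blue_tray; the job needs the larger.

How it is judged:
By the outcome, as a careful person would: the job done as asked, in the order asked, and still so for the second after the job is handed in, with the robot touching nothing.
It also fails if it takes over 99 s, if anything falls off the work surface, if the arm or the gripper's body presses on something with over 40 N, if the wrist force passes 120 N, or if a joint passes its speed limit or range.

## Working session

There is one attempt and no reset: what is moved stays moved. The work goes in short steps, Python scripts to look and compute and a shell command to move; the robot and the scene stay as the last step left them, time stands still between calls to the robot, and variables do not carry over. Pictures are saved under pics/ and viewed, and the job is handed in when it is done.

```bash
mkdir -p pics; ls
cat > h.py <<'E'
import numpy as np, cv2
from cell import manip, imaging
from scipy.spatial.transform import Rotation as R
def snap(n,f,scale=1):
    im=imaging.snapshot(n); cv2.imwrite('pics/'+f,cv2.cvtColor(im,cv2.COLOR_RGB2BGR)); return im
E
python3 - <<'E'
from h import *
print(manip.sense(), manip.tips_ahead)
for n in ("scene","top","wrist"):
    c=imaging.calibration(n); print(n,c); snap(n,n+'0.png')
E
```

```text
pics
{'time': 0.0, 'joint_positions': array([ 1.60261558e+00,  3.85556954e-01,  6.59788217e-03, -4.69623319e-04,
       -1.19399305e+00, -2.58589345e-01]), 'qvel': array([ 1.15661271e-03,  7.26130731e-04,  1.87176980e-04, -4.13434547e-05,
       -3.55750486e-04, -1.39998385e-03]), 'joint_torque': array([-3.06485790e-04, -3.92287946e+01,  1.88401240e+01,  4.18623179e+00,
       -4.62168930e-03, -3.21760709e-06]), 'ee_pos': array([0.14038276, 0.60841122, 0.22481478]), 'ee_rot': array([-0.23933146, -2.09890407,  2.1035488 ]), 'contact_force': array([-0.19169184, -0.26415876, -0.4805375 ]), 'wrist_torque': array([ 0.02086942,  0.00208761, -0.00827765]), 'gripper_width': 1.0003478903129088} 0.025
scene {'fovy': 54.692793559723, 'cx': 257.0758951035274, 'cy': 190.82506376458898, 'eye': array([-2.74171273e-04, -6.47415886e-01,  5.46114387e-01]), 'orientation': array([-1.95529089,  0.76660806, -0.42522115])}
top {'fovy': 44.68597246881595, 'cx': 259.1177836620388, 'cy': 186.40770211588185, 'eye': array([ 0.38977292, -0.00811601,  1.44054641]), 'orientation': array([-2.155974  ,  2.13166168, -0.1326277 ])}
wrist {'fovy': 61.05031680109929, 'cx': 249.77008089661936, 'cy': 196.26123620237576, 'eye': array([0.21471204, 0.59188609, 0.37328074]), 'orientation': array([ 1.82536659, -2.2964624 , -0.34578755])}
```

View pics/scene0.png

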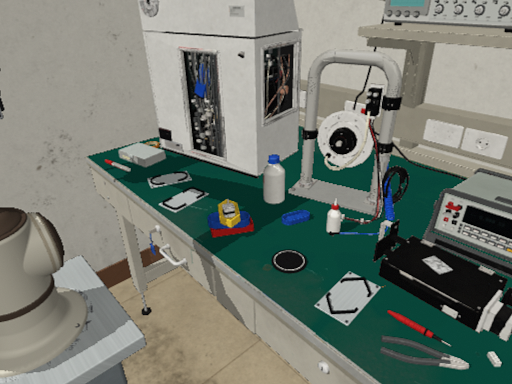

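View pics/top0.png

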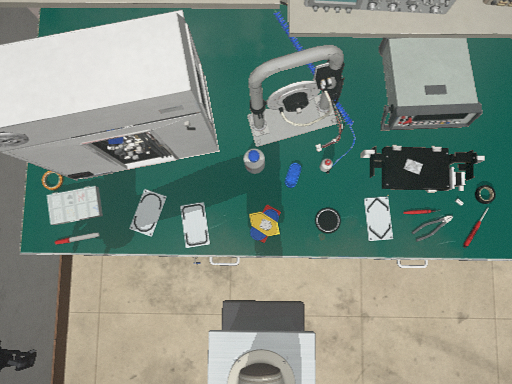

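View pics/wrist0.png

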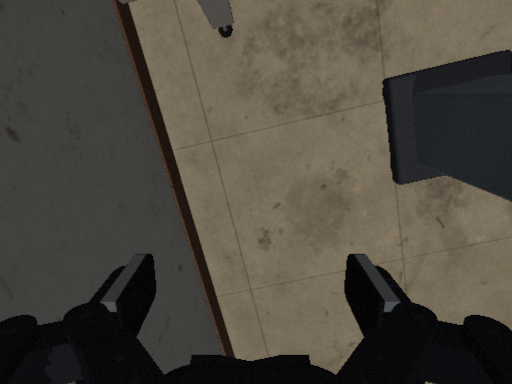

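Top view: the pile is at (265,224), the pad at (328,220), the pointed nest at (378,218), the square nest at (195,225) and the round nest at (148,213). The small blue tray, a decoy, is at (292,174). Next I check close crops and work out coarse positions.

```bash
cat >> h.py <<'E'
def cast(cal,uv,z,h=384):
    f=h/2/np.tan(np.radians(cal['fovy'])/2)
    uv=np.atleast_2d(np.array(uv,float))
    d=np.c_[(uv[:,0]-cal['cx'])/f,(uv[:,1]-cal['cy'])/f,np.ones(len(uv))]
    d=d@R.from_rotvec(cal['orientation']).as_matrix().T
    e=np.array(cal['eye']); t=(z-e[2])/d[:,2]
    return e+d*t[:,None]
def proj(cal,P,h=384):
    f=h/2/np.tan(np.radians(cal['fovy'])/2)
    p=(np.atleast_2d(P)-cal['eye'])@R.from_rotvec(cal['orientation']).as_matrix()
    return np.c_[p[:,0]/p[:,2]*f+cal['cx'],p[:,1]/p[:,2]*f+cal['cy']]
E
python3 - <<'E'
from h import *
c=imaging.calibration('top')
for n,uv,z in [('pile',(265,223),.06),('pad',(328,220),.005),('pointed',(378,218),.003),('square',(195,225),.003),('round',(148,213),.003),('smallblue',(292,174),.02),('flux',(326,165),.095),('cleaner',(254,157),.138)]:
    print(n,cast(c,uv,z)[0].round(3))
im=cv2.imread('pics/top0.png'); a=cv2.resize(im[150:260,120:410],None,fx=2.7,fy=2.7,interpolation=cv2.INTER_CUBIC);cv2.imwrite('pics/tc.png',a)
im=cv2.imread('pics/scene0.png'); a=cv2.resize(im[150:280,170:350],None,fx=4,fy=4,interpolation=cv2.INTER_CUBIC);cv2.imwrite('pics/sc.png',a)
s=manip.sense(); print(R.from_rotvec(s['ee_rot']).as_matrix().round(3))
cw=imaging.calibration('wrist');M=R.from_rotvec(s['ee_rot']).as_matrix()
print(M.T@(cw['eye']-s['ee_pos']), M.T@R.from_rotvec(cw['orientation']).as_matrix())
E
```

```text
pile [ 0.472 -0.007  0.06 ]
pad [ 0.486 -0.2    0.005]
pointed [ 0.494 -0.353  0.003]
square [0.466 0.209 0.003]
round [0.502 0.356 0.003]
smallblue [ 0.626 -0.088  0.02 ]
flux [ 0.641 -0.183  0.095]
cleaner [0.654 0.027 0.138]
[[-0.974 -0.    -0.225]
 [ 0.225 -0.002 -0.974]
 [-0.    -1.     0.002]]
[-0.07616663 -0.1483568  -0.0002627 ] [[ 3.38622742e-04  9.55236436e-01  2.95843263e-01]
 [ 2.89534275e-04 -2.95843362e-01  9.55236422e-01]
 [ 9.99999901e-01 -2.37808012e-04 -3.76752980e-04]]
```

View pics/tc.png

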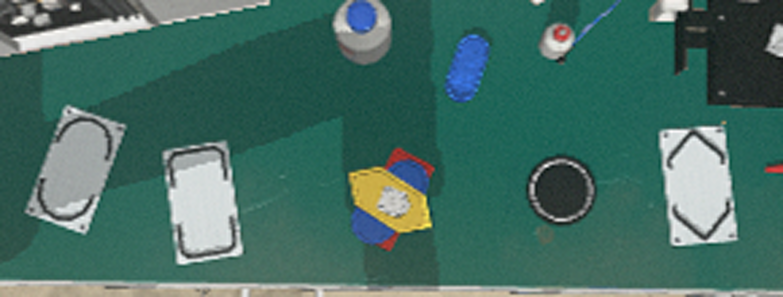

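View pics/sc.png

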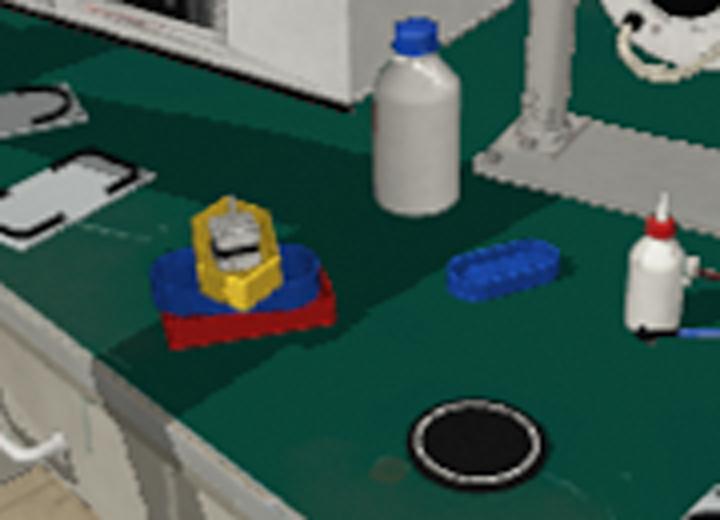

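In the crops the yellow pointed tray is on top with the white motor in it. Below it are the large blue oval and then the red oblong. The separate blue tray at (292,174) is shorter and lies on the bench, so it's the decoy. I move to look at the pile from above.

```bash
python3 -m pendant '[[[35,-60,0,0,0,0],[67,-115,0,0,0,0],[99,-170,0,0,0,0],[131,-225,0,0,0,0],[160,-280,0,0,0,0]]]' 1 40
```

```text
time: 0.78
ee_pos: [0.2961, 0.3357, 0.225]
ee_rot: [-0.239, -2.1, 2.103]
contact_force: [0.6, 0.2, 0.6]
gripper_width: 0.999
```

```bash
python3 -m pendant '[[[30,-54,0,0,0,0],[60,-108,0,0,0,0],[90,-162,0,0,0,0],[120,-216,0,0,0,0],[150,-270,0,0,0,0]]]' && python3 -m pendant '[[[25,-45,0,0,0,0],[46,-76,0,0,0,0],[46,-76,0,0,0,0]]]'
python3 - <<'E'
from h import *
snap('wrist','w1.png'); print(imaging.calibration('wrist'))
np.save('w1.npy',imaging.calibration('wrist'),allow_pickle=True)
E
```

```text
time: 1.4
ee_pos: [0.4467, 0.0638, 0.2252]
ee_rot: [-0.239, -2.101, 2.103]
contact_force: [0.1, 0.5, 0.3]
gripper_width: 1.0
time: 1.78
ee_pos: [0.4933, -0.0141, 0.2245]
ee_rot: [-0.242, -2.097, 2.101]
contact_force: [0.1, 0.3, -0.7]
gripper_width: 1.002
{'fovy': 61.05031680109929, 'cx': 249.77008089661936, 'cy': 196.26123620237576, 'eye': array([ 0.56699604, -0.02991499,  0.37286366]), 'orientation': array([ 1.82329487, -2.29802628, -0.34730626])}
```

View pics/w1.png

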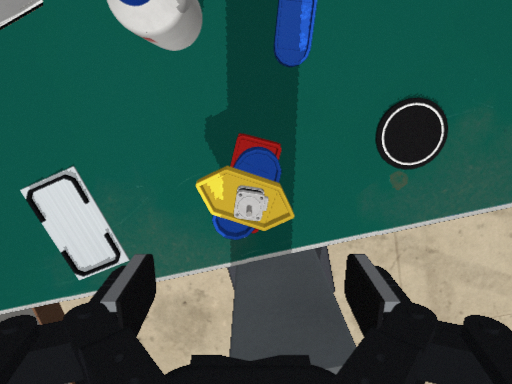

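The wrist view shows the yellow tray with the motor at (251,203), the red end at (258,146), the pad at (412,133) and the square nest at (75,222). I measure these.

```bash
cat >> h.py <<'E'
def yellow(im):
    h=cv2.cvtColor(im,cv2.COLOR_RGB2HSV); return cv2.inRange(h,(20,120,60),(35,255,255))
def red(im):
    h=cv2.cvtColor(im,cv2.COLOR_RGB2HSV); return cv2.inRange(h,(0,150,50),(8,255,255))|cv2.inRange(h,(172,150,50),(180,255,255))
def blue(im):
    h=cv2.cvtColor(im,cv2.COLOR_RGB2HSV); return cv2.inRange(h,(105,150,40),(125,255,255))
def big(m,roi=None):
    c=cv2.findContours(m,cv2.RETR_EXTERNAL,cv2.CHAIN_APPROX_NONE)[0]
    return max(c,key=cv2.contourArea)[:,0,:]
def hullrect(P):
    (c,s,a)=cv2.minAreaRect((P[:,:2]*1000).astype(np.float32)); return c,s,a
E
python3 - <<'E'
from h import *
im=cv2.cvtColor(cv2.imread('pics/w1.png'),cv2.COLOR_BGR2RGB); c=np.load('w1.npy',allow_pickle=True).item()
m=yellow(im); k=big(m); hull=cv2.convexHull(k)[:,0,:]
ap=cv2.approxPolyDP(hull.reshape(-1,1,2),4,True)[:,0,:]; print('yellow poly',ap.tolist()); P=cast(c,ap,.06);print(P[:,:2].round(4).tolist()); print(hullrect(cast(c,hull,.06)))
a=cv2.resize(im[120:250,180:330],None,fx=5,fy=5,interpolation=cv2.INTER_CUBIC); cv2.imwrite('pics/w1c.png',cv2.cvtColor(a,cv2.COLOR_RGB2BGR))
# pad: dark blob
g=cv2.cvtColor(im,cv2.COLOR_RGB2GRAY)
sub=(im.max(2)<45).astype(np.uint8)*255; sub[:, :360]=0; sub[190:]=0
k=big(sub); Q=cast(c,k,.005); print('pad',cv2.fitEllipse(k), hullrect(Q), cv2.minEnclosingCircle((Q[:,:2]*1000).astype(np.float32)))
E
```

```text
yellow poly [[196, 182], [229, 166], [279, 183], [294, 215], [261, 230], [212, 214]]
[[0.4989, 0.0404], [0.5071, 0.0045], [0.4792, -0.0396], [0.4424, -0.0478], [0.4339, -0.0113], [0.4626, 0.0337]]
((470.47735595703125, -3.5871810913085938), (104.68148803710938, 53.41387939453125), 57.475547790527344)
pad ((411.33282470703125, 132.83529663085938), (66.10001373291016, 75.69602966308594), 46.389957427978516) ((485.4517517089844, -196.85260009765625), (78.71395111083984, 78.80055236816406), 83.427734375) ((485.7080078125, -196.611328125), 40.020172119140625)
```

View pics/w1c.png

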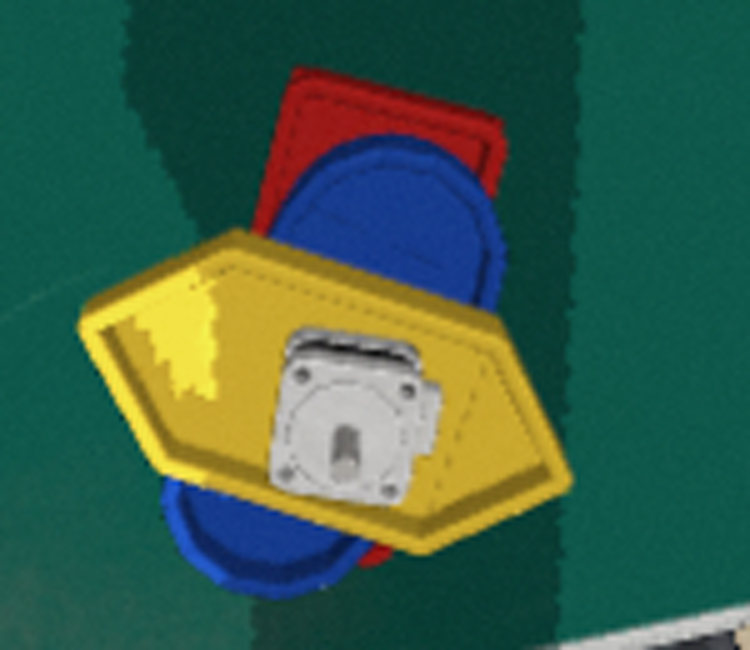

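Run:
```python
from h import *
im=cv2.cvtColor(cv2.imread('pics/w1.png'),cv2.COLOR_BGR2RGB); c=np.load('w1.npy',allow_pickle=True).item()
a=cv2.resize(im[180:228,225:275],None,fx=14,fy=12,interpolation=cv2.INTER_LANCZOS4)
a=cv2.resize(im[180:228,225:275],None,fx=12,fy=12,interpolation=cv2.INTER_LANCZOS4); cv2.imwrite('pics/w1d.png',cv2.cvtColor(a,cv2.COLOR_RGB2BGR))
```

```text
(no output)
```

View pics/w1d.png

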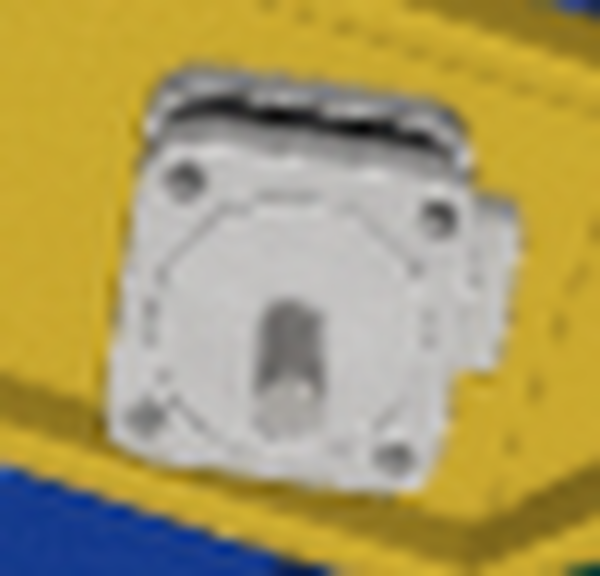

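Run:
```python
from h import *
c=np.load('w1.npy',allow_pickle=True).item()
q=(np.array([(185,180),(438,217),(398,458),(147,416)])+.5)/12-.5+[225,180]
P=cast(c,q,.072)[:,:2]; print((P*1000).round(1), 'ctr',P.mean(0)*1000)
for i in range(4):
    d=P[(i+1)%4]-P[i]; print(np.linalg.norm(d)*1000, np.degrees(np.arctan2(d[1],d[0])))
print('shaft top',cast(c,(np.array([290,390])+.5)/12-.5+[225,180],.092)*1000)
s=manip.sense(); print(s['ee_pos'],R.from_rotvec(s['ee_rot']).as_matrix().round(3))
# square nest black rim
im=cv2.cvtColor(cv2.imread('pics/w1.png'),cv2.COLOR_BGR2RGB)
```

```text
[[ 4.798e+02 -2.000e-01]
 [ 4.721e+02 -1.940e+01]
 [ 4.526e+02 -1.170e+01]
 [ 4.609e+02  7.600e+00]] ctr [466.345452    -5.92157647]
20.634651720340788 -111.85612855202172
21.021952527589963 158.44685455173124
20.942275130368404 66.71484121929834
20.500265542903943 -22.38701049116597
shaft top [[467.48179819  -6.05762875  92.        ]]
[ 0.49263403 -0.01308172  0.22457416] [[-0.974 -0.001 -0.227]
 [ 0.227 -0.001 -0.974]
 [ 0.001 -1.     0.001]]
```

```bash
python3 -m pendant '[[[-6,1,-10,0,0,-10.5],[-12,3,-20,0,0,-21],[-18,5,-30,0,0,-31.5],[-26,7,-45,0,0,-42],[-26,7,-60,0,0,-52.5]]]' 0.7 40 && python3 -m pendant '[[[0,0,-3,0,0,-10.5],[0,0,-7,0,0,-21],[0,0,-10,0,0,-31.5],[0,0,-12,0,0,-42],[0,0,-12,0,0,-46.6]]]'
python3 - <<'E'
from h import *
s=manip.sense(); M=R.from_rotvec(s['ee_rot']).as_matrix(); print(s['ee_pos'],M.round(3), np.degrees(np.arctan2(M[1,2],M[0,2])),s['joint_positions'])
E
```

```text
time: 2.45
ee_pos: [0.4655, -0.005, 0.1644]
ee_rot: [-0.978, -1.512, 1.513]
contact_force: [1.0, -0.3, 0.3]
gripper_width: 0.701
time: 3.08
ee_pos: [0.4647, -0.004, 0.1523]
ee_rot: [-1.368, -0.915, 0.915]
contact_force: [-0.0, -0.2, 0.3]
gripper_width: 0.703
[ 0.46470845 -0.00400631  0.15232194] [[ 0.383 -0.001 -0.924]
 [ 0.924  0.001  0.383]
 [ 0.001 -1.     0.002]] 157.48762515215307 [ 0.34113839  0.18669652 -0.47738859 -0.00230822 -0.90736049 -0.73263218]
```

```bash
python3 -m pendant '[[[2,-2,0,0,0,0],[2,-2,0,0,0,0]]]'
python3 - <<'E'
from h import *
c=imaging.calibration('wrist'); im=snap('wrist','w2.png'); np.save('w2.npy',c,allow_pickle=True)
s=manip.sense(); e=s['ee_pos'];print(e)
print(proj(c,[[.4668,-.006,.072],[e[0],e[1],.072],[.4668,-.006,.092]]))
E
```

```text
time: 3.32
ee_pos: [0.4665, -0.0055, 0.1524]
ee_rot: [-1.367, -0.916, 0.916]
contact_force: [1.1, 0.4, -0.1]
gripper_width: 0.702
[ 0.46656714 -0.00564354  0.15239843]
[[249.82930613 201.23135691]
 [250.30435568 201.54051131]
 [249.88018646 210.39759233]]
```

View pics/w2.png

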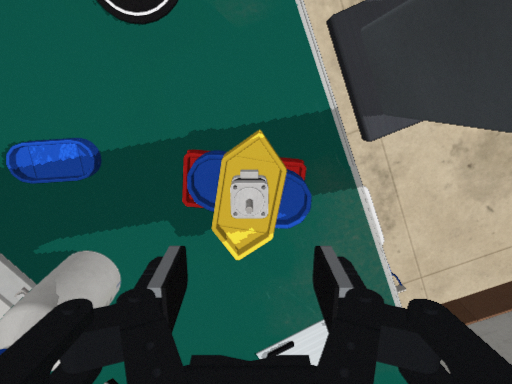

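```bash
python3 -m pendant '[[[0,-1,-30,0,0,0],[0,-1,-55,0,0,0],[0,-1,-63,0,0,0],[0,-1,-64.5,0,0,0],[0,-1,-64.5,0,0,0]]]' 0.6
python3 - <<'E'
from h import *
im=snap('scene','s1.png')
a=cv2.resize(im[150:280,160:310],None,fx=5,fy=5,interpolation=cv2.INTER_CUBIC);cv2.imwrite('pics/s1c.png',cv2.cvtColor(a,cv2.COLOR_RGB2BGR))
E
```

```text
time: 4.0
ee_pos: [0.4673, -0.0065, 0.0887]
ee_rot: [-1.368, -0.918, 0.915]
contact_force: [0.9, 0.5, -0.5]
gripper_width: 0.603
```

View pics/s1c.png

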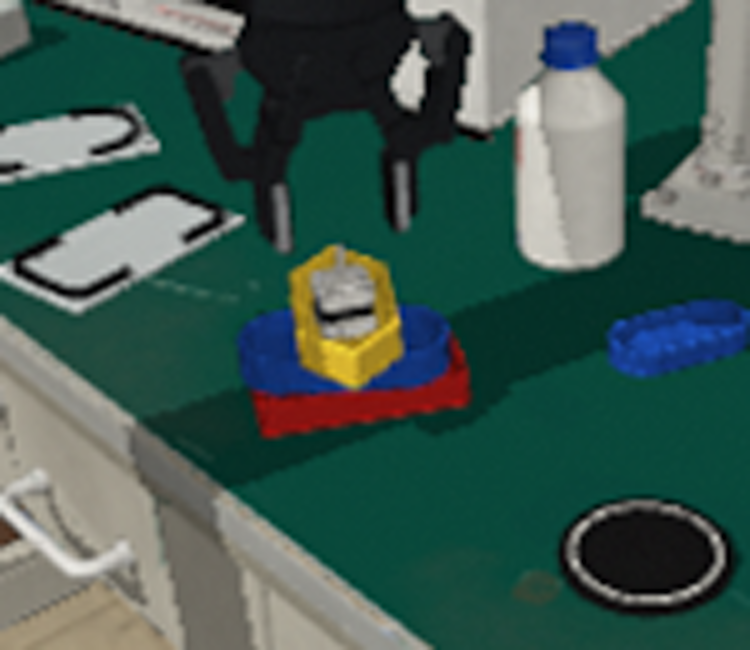

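Run:
```python
from h import *
c=imaging.calibration('scene'); s=manip.sense(); e=s['ee_pos'];M=R.from_rotvec(s['ee_rot']).as_matrix();print(s['time'],e)
print(proj(c,[e,e+M[:,1]*.025+M[:,2]*.028,e+M[:,1]*.025-M[:,2]*.028,[.4668,-.006,.092],[.486,-.1966,.005],[.466,.209,.003]]))
im=snap('scene','s2.png')
a=cv2.resize(im[150:280,160:310],None,fx=5,fy=5,interpolation=cv2.INTER_CUBIC);cv2.imwrite('pics/s2c.png',cv2.cvtColor(a,cv2.COLOR_RGB2BGR))
im=snap('wrist','w3.png')
```

```text
4.05 [ 0.46725534 -0.00645383  0.08875598]
[[227.53851837 200.25497058]
 [217.20454735 211.11722334]
 [238.87415066 206.76474413]
 [227.19878726 199.11063497]
 [288.29660884 259.76260936]
 [183.81677492 199.18462542]]
```

View pics/s2c.png

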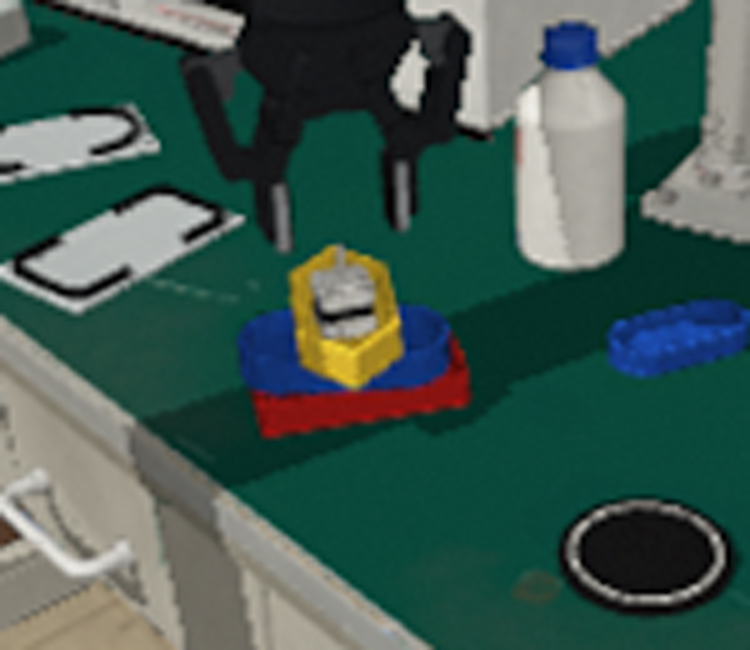

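View pics/w3.png

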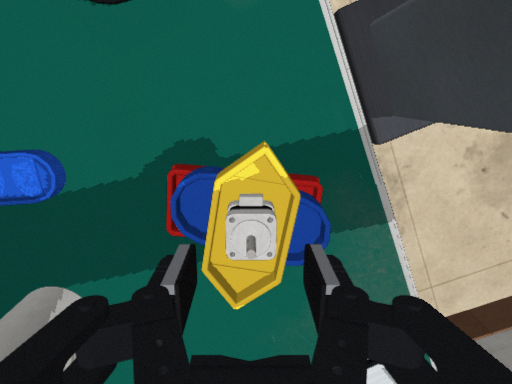

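Run:
```python
from h import *
im=cv2.imread('pics/w3.png')
cv2.imwrite('pics/w3c.png',cv2.resize(im[130:320,140:350],None,fx=3.8,fy=3.1 if 0 else 3.1*3.8/3.8,interpolation=cv2.INTER_CUBIC))
c=imaging.calibration('wrist'); s=manip.sense(); e=s['ee_pos'];M=R.from_rotvec(s['ee_rot']).as_matrix()
for f in (.025,.0,-.015,-.03): print(f,proj(c,[e+M[:,1]*f+M[:,2]*.0256,e+M[:,1]*f-M[:,2]*.0256]).round(0).tolist())
```

```text
0.025 [[295.0, 232.0], [206.0, 232.0]]
0.0 [[302.0, 252.0], [200.0, 252.0]]
-0.015 [[307.0, 267.0], [195.0, 267.0]]
-0.03 [[313.0, 285.0], [190.0, 285.0]]
```

View pics/w3c.png

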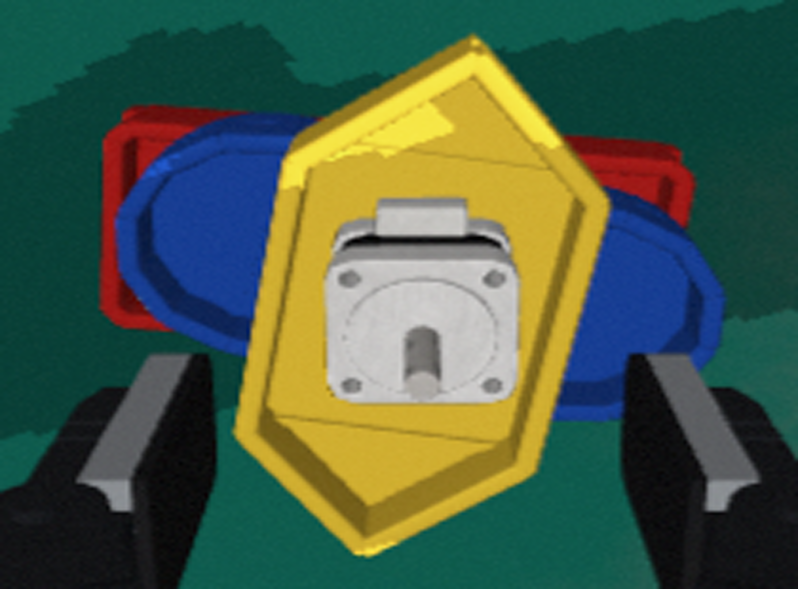

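The fingertips look about 30 mm shorter than stated in both views. I close partway, still clear of the motor, and look again before going lower.

```bash
python3 -m pendant '[[[0,0,0,0,0,0],[0,0,0,0,0,0]]]' 0.45
python3 - <<'E'
from h import *
im=snap('scene','s3.png')
a=im[150:250,180:280]
im=snap('wrist','w4.png')
b=im[130:330,150:350]
a=cv2.resize(a,(400,400),interpolation=cv2.INTER_CUBIC);b=cv2.resize(b,(400,400),interpolation=cv2.INTER_CUBIC)
cv2.imwrite('pics/sw4.png',cv2.cvtColor(np.hstack([a,b]),cv2.COLOR_RGB2BGR))
E
```

```text
time: 4.4
ee_pos: [0.4673, -0.0065, 0.089]
ee_rot: [-1.368, -0.918, 0.914]
contact_force: [-0.0, -0.7, -0.7]
gripper_width: 0.452
```

View pics/sw4.png

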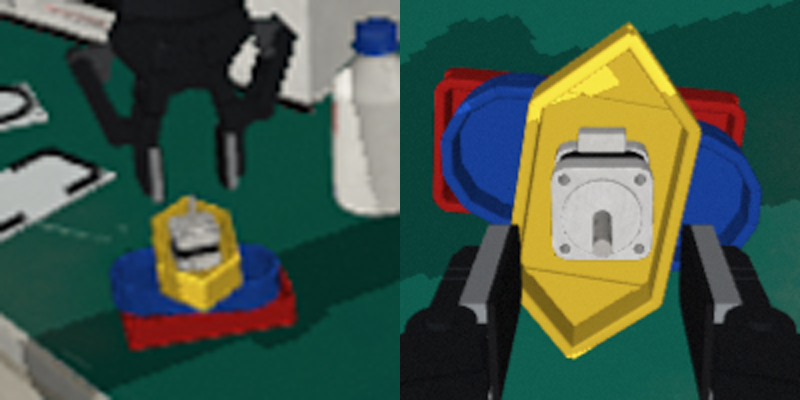

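```bash
python3 -m pendant '[[[0,0,-10,0,0,0],[0,0,-18,0,0,0],[0,0,-18,0,0,0]]]' 0.5
python3 - <<'E'
from h import *
im=snap('scene','s5.png')
a=im[150:250,180:280]
im=snap('wrist','w5.png')
b=im[130:330,150:350]
a=cv2.resize(a,(400,400),interpolation=cv2.INTER_CUBIC);b=cv2.resize(b,(400,400),interpolation=cv2.INTER_CUBIC)
cv2.imwrite('pics/sw5.png',cv2.cvtColor(np.hstack([a,b]),cv2.COLOR_RGB2BGR))
E
```

```text
time: 4.88
ee_pos: [0.4664, -0.0067, 0.0697]
ee_rot: [-1.367, -0.915, 0.916]
contact_force: [-1.1, -0.2, -0.3]
gripper_width: 0.501
```

View pics/sw5.png

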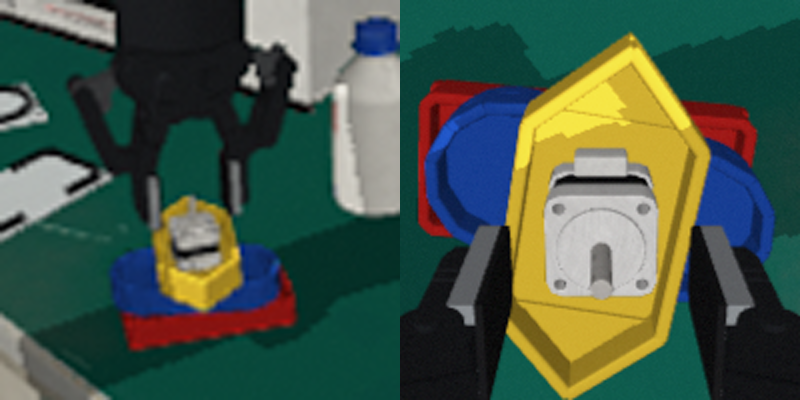

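```bash
python3 -m pendant '[[[0,0,-7,0,0,0],[0,0,-11,0,0,0],[0,0,-11,0,0,0]]]' 0.45
python3 - <<'E'
from h import *
im=snap('scene','s6.png')
a=im[160:240,190:270]
im=snap('wrist','w6.png')
b=im[180:320,180:320]
a=cv2.resize(a,(400,400),interpolation=cv2.INTER_CUBIC);b=cv2.resize(b,(400,400),interpolation=cv2.INTER_CUBIC)
cv2.imwrite('pics/sw6.png',cv2.cvtColor(np.hstack([a,b]),cv2.COLOR_RGB2BGR))
E
```

```text
time: 5.35
ee_pos: [0.4668, -0.0066, 0.0591]
ee_rot: [-1.367, -0.916, 0.916]
contact_force: [0.3, 0.0, 0.1]
gripper_width: 0.449
```

View pics/sw6.png

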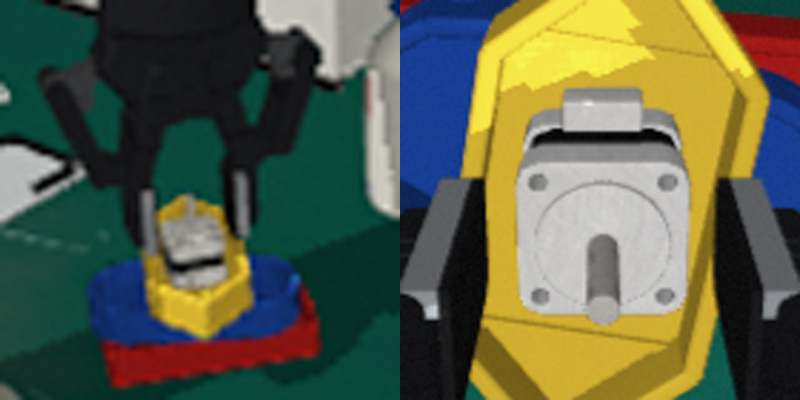

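```bash
python3 -m pendant '[[[0,0,-3,0,0,0],[0,0,-3.5,0,0,0]]]' 0.42 && python3 -m pendant '[[[0,0,0,0,0,0],[0,0,0,0,0,0],[0,0,0,0,0,0],[0,0,0,0,0,0]]]' 0.1 45
python3 - <<'E'
from h import *
im=snap('scene','s7.png')
a=im[160:240,190:270]
im=snap('wrist','w7.png')
b=im[180:320,180:320]
a=cv2.resize(a,(400,400),interpolation=cv2.INTER_CUBIC);b=cv2.resize(b,(400,400),interpolation=cv2.INTER_CUBIC)
cv2.imwrite('pics/sw7.png',cv2.cvtColor(np.hstack([a,b]),cv2.COLOR_RGB2BGR))
E
```

```text
time: 5.7
ee_pos: [0.4671, -0.0066, 0.0559]
ee_rot: [-1.368, -0.917, 0.916]
contact_force: [-0.3, 0.9, 0.0]
gripper_width: 0.421
time: 6.2
ee_pos: [0.467, -0.0066, 0.056]
ee_rot: [-1.368, -0.917, 0.916]
contact_force: [-2.2, 0.9, 5.5]
gripper_width: 0.318
```

View pics/sw7.png

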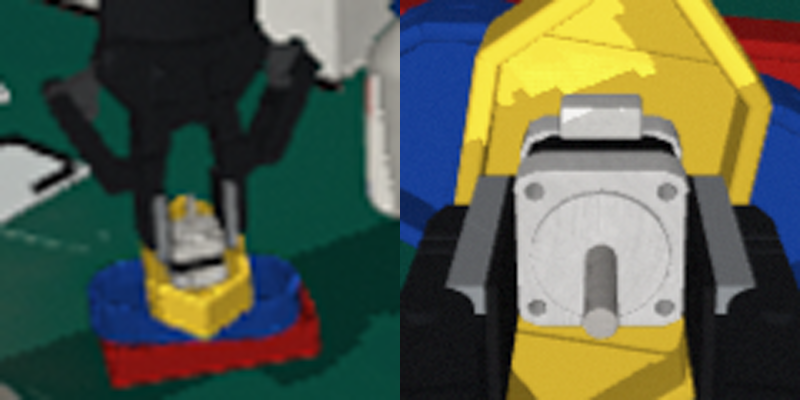

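Motor gripped (width 27 mm). Lift it and check.

```bash
python3 -m pendant '[[[0,0,5,0,0,0],[0,0,20,0,0,0],[0,0,45,0,0,0],[0,0,65,0,0,0],[0,0,65,0,0,0]]]' && python3 -m pendant '[[[4,-40,0,0,0,0],[8,-80,0,0,0,0],[12,-120,0,0,0,0],[14,-130,0,0,0,0],[14,-130,0,0,0,0]]]'
python3 - <<'E'
from h import *
c=imaging.calibration('wrist');im=snap('wrist','w8.png'); np.save('w8.npy',c,allow_pickle=True)
im=snap('scene','s8.png')
a=cv2.resize(im[150:290,180:330],None,fx=4,fy=4,interpolation=cv2.INTER_CUBIC); cv2.imwrite('pics/s8c.png',cv2.cvtColor(a,cv2.COLOR_RGB2BGR))
E
```

```text
time: 6.92
ee_pos: [0.468, -0.0063, 0.122]
ee_rot: [-1.369, -0.92, 0.913]
contact_force: [0.9, 0.6, -2.5]
gripper_width: 0.31
time: 7.55
ee_pos: [0.4814, -0.1366, 0.1209]
ee_rot: [-1.368, -0.917, 0.913]
contact_force: [-1.1, 0.3, -1.9]
gripper_width: 0.311
```

View pics/w8.png

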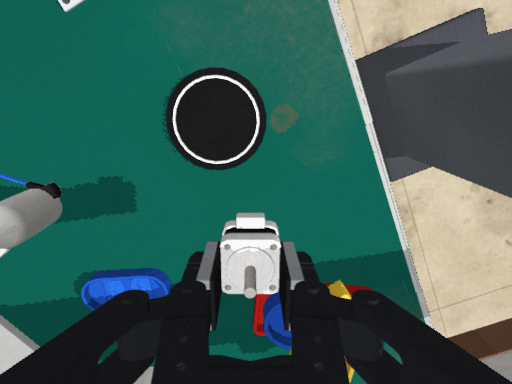

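View pics/s8c.png

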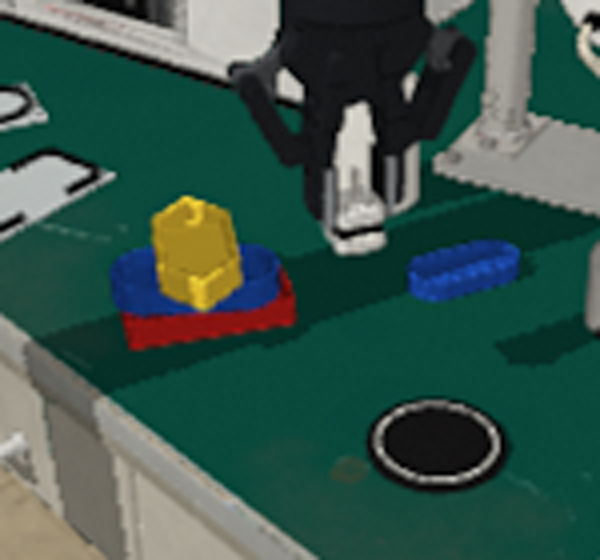

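Motor is up and level, and the pile is undisturbed. I measure the pad from its white ring at (216,119).

Run:
```python
from h import *
c=np.load('w8.npy',allow_pickle=True).item(); im=cv2.imread('pics/w8.png')
m=((im.min(2)>170)*255).astype(np.uint8); m[:60]=0;m[180:]=0;m[:,:150]=0;m[:,280:]=0
k=big(m); P=cast(c,k,.005); print(cv2.minEnclosingCircle((P[:,:2]*1000).astype(np.float32)), hullrect(P))
q=np.array([(233,245),(270,245),(275,290),(228,290)]) # top-face guesses
print(cast(c,[[251,291]],.121+.036)[0])
```

```text
((485.56146240234375, -198.47735595703125), 34.37891387939453) ((485.6904602050781, -198.57867431640625), (68.13771057128906, 68.15135192871094), 22.495241165161133)
[ 0.48098874 -0.13773013  0.157     ]
```

```bash
python3 -m pendant '[[[3,-40,0,0,0,0],[4.6,-61,-20,0,0,0],[4.6,-61,-55,0,0,0],[4.6,-61,-90,0,0,0],[4.6,-61,-100,0,0,0]]]'; python3 -m pendant '[[[0,0,-3,0,0,0],[0,0,-3,0,0,0]]]'
```

```text
time: 8.28
ee_pos: [0.4847, -0.1955, 0.0195]
ee_rot: [-1.364, -0.917, 0.917]
contact_force: [0.3, 0.1, -1.4]
gripper_width: 0.31
time: 8.52
ee_pos: [0.4855, -0.1952, 0.0173]
ee_rot: [-1.365, -0.919, 0.917]
contact_force: [-0.0, -0.5, -0.8]
gripper_width: 0.308
```

```bash
python3 -m pendant '[[[0.5,-3,-1,0,0,0],[0.5,-3,-3,0,0,0],[0.5,-3,-3,0,0,0]]]'
python3 - <<'E'
from h import *
im=snap('scene','s9.png')
a=cv2.resize(im[210:290,250:330],None,fx=7,fy=7,interpolation=cv2.INTER_CUBIC); cv2.imwrite('pics/s9c.png',cv2.cvtColor(a,cv2.COLOR_RGB2BGR))
E
```

```text
time: 8.9
ee_pos: [0.486, -0.1983, 0.0145]
ee_rot: [-1.365, -0.919, 0.916]
contact_force: [0.2, -0.2, -1.8]
gripper_width: 0.31
```

View pics/s9c.png

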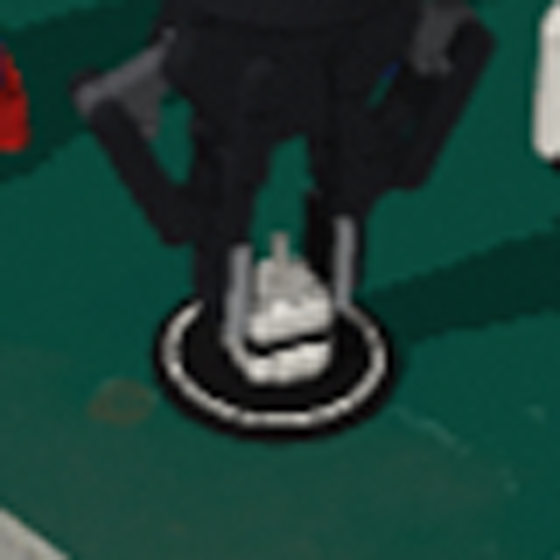

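Just above the pad. Lower in small steps until there is contact.

```bash
python3 -m pendant '[[[0,0,-1.5,0,0,0],[0,0,-1.5,0,0,0]]]';  python3 -m pendant '[[[0,0,-1,0,0,0],[0,0,-1,0,0,0]]]'
```

```text
time: 9.2
ee_pos: [0.4861, -0.1983, 0.0131]
ee_rot: [-1.365, -0.919, 0.917]
contact_force: [-0.3, 0.1, -0.4]
gripper_width: 0.312
time: 9.45
ee_pos: [0.4861, -0.1983, 0.0131]
ee_rot: [-1.365, -0.92, 0.917]
contact_force: [-2.0, 1.3, 6.2]
gripper_width: 0.309
```

```bash
python3 -m pendant '[[[0,0,0.3,0,0,0],[0,0,0.3,0,0,0],[0,0,1,0,0,0]]]' 0.55 && python3 -m pendant '[[[0,0,15,0,0,0],[0,0,40,0,0,0],[0,0,75,0,0,0],[0,0,110,0,0,0],[0,0,130,0,0,0]]]'
python3 - <<'E'
from h import *
im=snap('scene','s10.png')
a=im[210:290,250:330];a=cv2.resize(a,(400,400),interpolation=cv2.INTER_CUBIC)
c=imaging.calibration('wrist'); im=snap('wrist','w10.png'); np.save('w10.npy',c,allow_pickle=True)
b=cv2.resize(im,(533,400)); 
cv2.imwrite('pics/sw10.png',cv2.cvtColor(np.hstack([a[:, 60:320],b]),cv2.COLOR_RGB2BGR))
E
```

```text
time: 9.82
ee_pos: [0.4861, -0.1983, 0.014]
ee_rot: [-1.365, -0.919, 0.917]
contact_force: [0.7, 0.1, -0.4]
gripper_width: 0.552
time: 10.45
ee_pos: [0.487, -0.1986, 0.1471]
ee_rot: [-1.368, -0.923, 0.915]
contact_force: [-0.4, 0.3, 0.3]
gripper_width: 0.549
```

View pics/sw10.png

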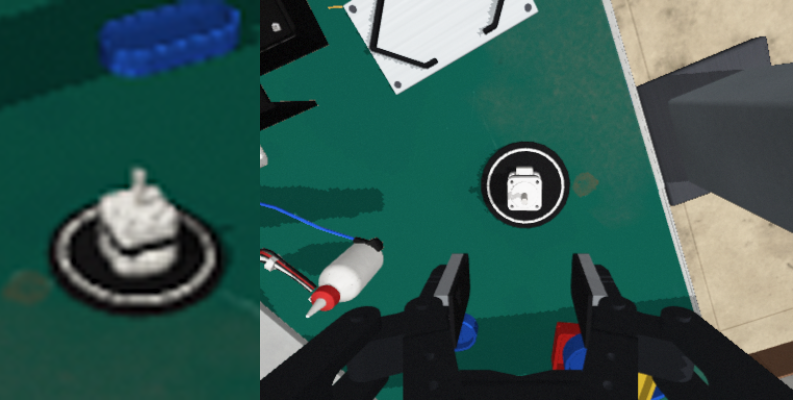

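Motor stands centred on the pad, upright. Next, measure the pointed nest at (440,30) in this composite from closer.

```bash
python3 -m pendant '[[[0,-30,15,0,0,0],[0,-60,30,0,0,0],[0,-80,45,0,0,0],[0,-80,45,0,0,0]]]' 1
python3 - <<'E'
from h import *
c=imaging.calibration('wrist'); im=snap('wrist','w11.png'); np.save('w11.npy',c,allow_pickle=True)
E
```

```text
time: 11.05
ee_pos: [0.488, -0.2797, 0.1926]
ee_rot: [-1.372, -0.924, 0.912]
contact_force: [-0.6, -0.3, 0.1]
gripper_width: 1.001
```

View pics/w11.png

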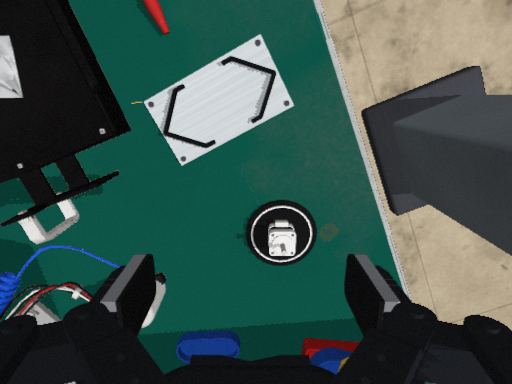

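```bash
cat >> h.py <<'E'
def plate(im,c,roi,z=.003,th=140):
    x0,y0,x1,y1=roi
    h=cv2.cvtColor(im,cv2.COLOR_RGB2HSV); m=((h[...,1]<60)&(h[...,2]>th)).astype(np.uint8)*255
    q=np.zeros_like(m); q[y0:y1,x0:x1]=m[y0:y1,x0:x1]
    q=cv2.morphologyEx(q,cv2.MORPH_CLOSE,np.ones((9,9),np.uint8)); k=big(q)
    return k,hullrect(cast(c,k,z))
E
python3 - <<'E'
from h import *
c=np.load('w11.npy',allow_pickle=True).item(); im=cv2.cvtColor(cv2.imread('pics/w11.png'),cv2.COLOR_BGR2RGB)
k,r=plate(im,c,(135,25,305,175)); print(r)
print(cv2.boxPoints(cv2.minAreaRect(k.astype(np.float32))))
# rim inner vertices tips (275,72),(166,134) at z .009
print(cast(c,[[276,71],[165,134]],.009)*1000, cast(c,[[130,130],[118,173]],.06)*1000)
# yellow tray in w2: rim
c=np.load('w2.npy',allow_pickle=True).item(); im=cv2.cvtColor(cv2.imread('pics/w2.png'),cv2.COLOR_BGR2RGB)
for f in ('w2',):
  k=big(yellow(im)); hull=cv2.convexHull(k); print(cv2.approxPolyDP(hull,4,True)[:,0].tolist()); print(hullrect(cast(c,hull[:,0],.06)))
E
```

```text
((493.30255126953125, -354.1102600097656), (131.97720336914062, 73.65769958496094), 5.454614162445068)
[[142.30771  100.53847 ]
 [260.01538   33.276943]
 [299.21536  101.87694 ]
 [181.50769  169.13846 ]]
[[ 429.83531347 -360.11634618    9.        ]
 [ 554.6229736  -347.21760326    9.        ]] [[ 565.96988076 -361.95199484   60.        ]
 [ 593.96028979 -332.85554746   60.        ]]
[[260, 130], [286, 171], [272, 238], [235, 259], [211, 228], [221, 162]]
((469.0011901855469, -4.95977783203125), (106.41905212402344, 50.2292594909668), 58.34782409667969)
```

Pointed nest: centre (493.3,-354.1) mm, yaw 5.5°, size 132.0x73.7 against 132x74 given. Back to the pile, turning to match the yellow tray.

```bash
python3 -m pendant '[[[-4,55,0,0,0,-5],[-8,115,0,0,0,-9.5],[-12,170,0,0,0,-9.5],[-16,225,0,0,0,-9.5],[-19,265,0,0,0,-9.5]]]' 1 && python3 -m pendant '[[[0,9,-20,0,0,0],[0,9,-40,0,0,0],[0,9,-40,0,0,0]]]'
python3 - <<'E'
from h import *
c=imaging.calibration('wrist'); im=snap('wrist','w12.png'); np.save('w12.npy',c,allow_pickle=True)
s=manip.sense(); M=R.from_rotvec(s['ee_rot']).as_matrix(); print(s['ee_pos'],np.degrees(np.arctan2(M[1,2],M[0,2])),s['joint_positions'])
k=big(yellow(im)); hull=cv2.convexHull(k); print(cv2.approxPolyDP(hull,4,True)[:,0].tolist()); print(hullrect(cast(c,hull[:,0],.06)))
E
```

```text
time: 11.72
ee_pos: [0.4669, -0.0112, 0.1908]
ee_rot: [-1.422, -0.797, 0.79]
contact_force: [0.1, -0.3, 0.2]
gripper_width: 1.001
time: 12.1
ee_pos: [0.4647, -0.0019, 0.1487]
ee_rot: [-1.42, -0.793, 0.795]
contact_force: [-0.4, 0.2, 1.0]
gripper_width: 1.0
[ 0.46584789 -0.00197882  0.14996244] 148.38742379828534 [ 3.45792878e-01  1.90028835e-01 -4.80923776e-01 -1.79496657e-04
 -8.98024556e-01 -8.97423918e-01]
[[245, 127], [275, 159], [277, 170], [275, 234], [244, 261], [212, 232], [211, 162]]
((469.0508117675781, -4.634693145751953), (106.920166015625, 49.763763427734375), 58.03876876831055)
```

View pics/w12.png

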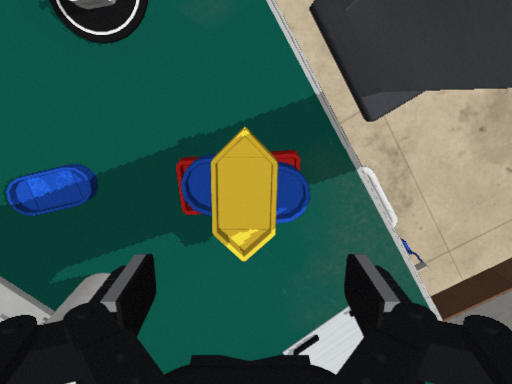

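```bash
python3 -m pendant '[[[3,-2.6,-30,0,0,0],[3,-2.6,-60,0,0,0],[3,-2.6,-90,0,0,0],[3,-2.6,-105,0,0,0],[3,-2.6,-105,0,0,0]]]' 0.75
python3 - <<'E'
from h import *
im=snap('scene','s13.png')
a=im[170:250,190:270]
im=snap('wrist','w13.png')
b=im[130:330,150:350]
a=cv2.resize(a,(400,400),interpolation=cv2.INTER_CUBIC);b=cv2.resize(b,(400,400),interpolation=cv2.INTER_CUBIC)
cv2.imwrite('pics/sw13.png',cv2.cvtColor(np.hstack([a,b]),cv2.COLOR_RGB2BGR))
E
```

```text
time: 12.78
ee_pos: [0.4685, -0.0048, 0.0446]
ee_rot: [-1.421, -0.794, 0.794]
contact_force: [-0.3, -0.4, -0.6]
gripper_width: 0.749
```

View pics/sw13.png

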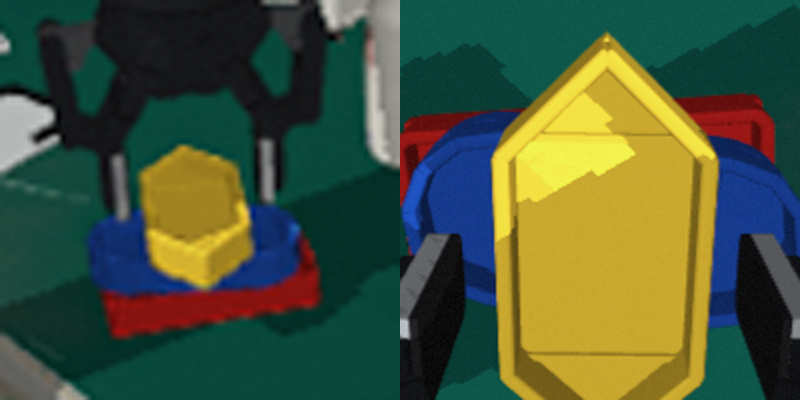

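```bash
python3 -m pendant '[[[0.5,0,-5,0,0,0],[0.5,0,-8,0,0,0],[0.5,0,-8,0,0,0]]]' && python3 -m pendant '[[[0,0,0,0,0,0],[0,0,0,0,0,0],[0,0,0,0,0,0]]]' 0.4 45 && python3 -m pendant '[[[0,0,4,0,0,0],[0,0,20,0,0,0],[0,0,50,0,0,0],[0,0,75,0,0,0],[0,0,75,0,0,0]]]'
python3 - <<'E'
from h import *
im=snap('scene','s14.png')
a=im[150:250,170:270]
im=snap('wrist','w14.png')
b=im[130:330,150:350]
a=cv2.resize(a,(400,400),interpolation=cv2.INTER_CUBIC);b=cv2.resize(b,(400,400),interpolation=cv2.INTER_CUBIC)
cv2.imwrite('pics/sw14.png',cv2.cvtColor(np.hstack([a,b]),cv2.COLOR_RGB2BGR))
E
```

```text
time: 13.25
ee_pos: [0.4701, -0.0045, 0.0378]
ee_rot: [-1.422, -0.797, 0.791]
contact_force: [0.3, -0.2, 0.3]
gripper_width: 0.748
time: 13.62
ee_pos: [0.4701, -0.0045, 0.0382]
ee_rot: [-1.422, -0.797, 0.792]
contact_force: [-2.0, 0.6, 3.9]
gripper_width: 0.571
time: 14.25
ee_pos: [0.4713, -0.004, 0.1147]
ee_rot: [-1.422, -0.801, 0.788]
contact_force: [0.7, -0.6, -1.7]
gripper_width: 0.57
```

View pics/sw14.png

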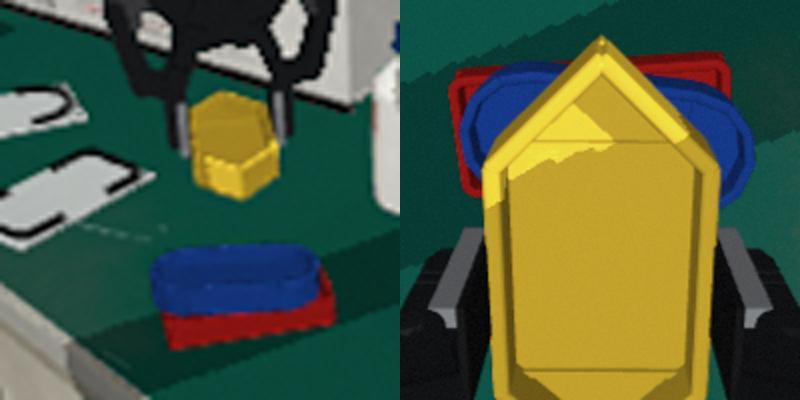

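```bash
python3 -m pendant '[[[3,-45,0,0,0,-8],[6,-95,0,0,0,-16],[9,-150,0,0,0,-24],[12,-205,0,0,0,-32],[15,-260,0,0,0,-40]]]' && python3 -m pendant '[[[5,-45,0,0,0,-6],[6,-80,0,0,0,-11],[6,-80,0,0,0,-11],[6,-80,0,0,0,-11]]]'
python3 - <<'E'
from h import *
s=manip.sense(); M=R.from_rotvec(s['ee_rot']).as_matrix(); print(s['ee_pos'],M[:,1],np.degrees(np.arctan2(M[1,2],M[0,2])),s['joint_positions'])
c=imaging.calibration('wrist');im=snap('wrist','w15.png');np.save('w15.npy',c,allow_pickle=True)
E
```

```text
time: 14.98
ee_pos: [0.4835, -0.266, 0.1107]
ee_rot: [-1.556, -0.248, 0.248]
contact_force: [0.9, 0.3, -0.3]
gripper_width: 0.572
time: 15.48
ee_pos: [0.4885, -0.3454, 0.109]
ee_rot: [-1.566, -0.095, 0.1]
contact_force: [-0.2, -0.0, -1.3]
gripper_width: 0.568
[ 0.48853371 -0.34539071  0.10901088] [-0.00317431  0.00201679 -0.99999293] 97.10034744139043 [-3.45464270e-01  4.46683622e-01 -2.10984034e-01 -1.03660060e-03
 -9.16798658e-01 -1.10077200e+00]
```

View pics/w15.png

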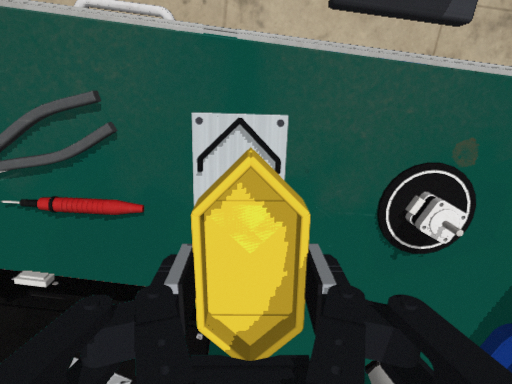

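Run:
```python
from h import *
c=np.load('w15.npy',allow_pickle=True).item(); im=cv2.cvtColor(cv2.imread('pics/w15.png'),cv2.COLOR_BGR2RGB)
k=big(yellow(im)); hull=cv2.convexHull(k)
z=.109+.0018+.02
P=cast(c,hull[:,0],z); print(hullrect(P)); print(cv2.approxPolyDP(hull,4,True)[:,0].tolist())
# nest: near-side visible tip of rim (240,120) at z=.009; plate corners
print(cast(c,[[240,119]],.009)*1000, cast(c,[[192,112],[288,116]],.003)*1000)
```

```text
((484.3532409667969, -345.8349609375), (102.14434051513672, 49.90580368041992), 6.794647693634033)
[[251, 148], [303, 200], [310, 221], [303, 327], [268, 357], [246, 360], [231, 357], [197, 328], [191, 212]]
[[ 431.4512876  -359.51625605    9.        ]] [[ 431.19522218 -396.28900047    3.        ]
 [ 425.15547436 -323.6579636     3.        ]]
```

Run:
```python
from h import *
c=np.load('w15.npy',allow_pickle=True).item()
t=cast(c,[[251,147.5]],.1308)[0]; a=np.radians(7); ctr=t[:2]+.0535*np.array([np.cos(a),np.sin(a)]); print(t*1000,ctr*1000)
```

```text
[ 433.43209097 -351.78033361  130.8       ] [ 486.53331009 -345.26032374]
```

```bash
python3 -m pendant '[[[6.2,-8.5,-10,0,0,-1.6],[6.2,-8.5,-40,0,0,-1.6],[6.2,-8.5,-70,0,0,-1.6],[6.2,-8.5,-86,0,0,-1.6],[6.2,-8.5,-86,0,0,-1.6]]]'
python3 - <<'E'
from h import *
s=manip.sense(); M=R.from_rotvec(s['ee_rot']).as_matrix(); print(s['ee_pos'],np.degrees(np.arctan2(M[1,2],M[0,2])))
c=imaging.calibration('wrist');im=snap('wrist','w16.png');np.save('w16.npy',c,allow_pickle=True)
cv2.imwrite('pics/w16c.png',cv2.cvtColor(cv2.resize(im[90:380,130:370],None,fx=2,fy=2,interpolation=cv2.INTER_CUBIC),cv2.COLOR_RGB2BGR))
E
```

```text
time: 16.15
ee_pos: [0.4945, -0.3531, 0.0221]
ee_rot: [-1.567, -0.072, 0.08]
contact_force: [0.3, -0.4, -0.8]
gripper_width: 0.575
[ 0.49454537 -0.35307279  0.02212398] 95.56945358123515
```

View pics/w16c.png

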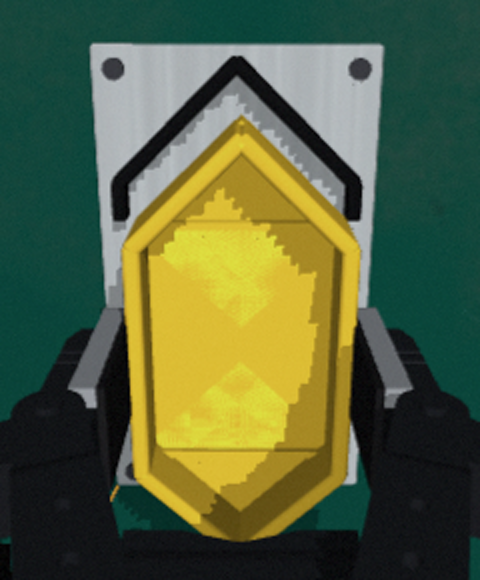

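Run:
```python
from h import *
c=np.load('w16.npy',allow_pickle=True).item()
f=lambda p,z:cast(c,(np.array(p)+.5)/2-.5+[130,90],z)[:,:2]*1000
a=np.radians(5.4);X=np.array([np.cos(a),np.sin(a)]);Y=np.array([-X[1],X[0]])
n=np.array([493.4,-354.0])
def L(p): d=p-n; return np.c_[d@X,d@Y].round(1).tolist()
print('rim apex',L(f([(237,57),(237,82)],.009)),'rim ends outer',L(f([(113,215),(361,215)],.009)),'inner',L(f([(128,215),(347,215)],.009)))
print('plate',L(f([(90,44),(383,44)],.003)))
z=.0439
print('tray tip',L(f([(242,117)],z)),'sides',L(f([(125,245),(359,243),(133,470),(350,470)],z)))
```

```text
rim apex [[-63.1, 0.0], [-57.2, 0.0]] rim ends outer [[-23.1, -32.2], [-23.2, 32.3]] inner [[-23.1, -28.3], [-23.2, 28.7]]
plate [[-65.9, -36.7], [-66.0, 36.5]]
tray tip [[-53.9, 1.0]] sides [[-27.3, -23.1], [-27.8, 25.3], [27.9, -23.9], [27.9, 26.3]]
```

```bash
python3 -m pendant '[[[0.3,-1.1,-8,0,0,0],[0.3,-1.1,-16,0,0,0],[0.3,-1.1,-19,0,0,0],[0.3,-1.1,-19,0,0,0]]]' && python3 -m pendant '[[[0,0,-2,0,0,0],[0,0,-2,0,0,0]]]'
python3 - <<'E'
from h import *
im=snap('wrist','w17.png')
cv2.imwrite('pics/w17c.png',cv2.cvtColor(cv2.resize(im[90:380,130:370],None,fx=2,fy=2,interpolation=cv2.INTER_CUBIC),cv2.COLOR_RGB2BGR))
E
```

```text
time: 16.7
ee_pos: [0.4956, -0.3547, 0.0042]
ee_rot: [-1.568, -0.074, 0.079]
contact_force: [0.1, 0.6, -0.4]
gripper_width: 0.577
time: 16.95
ee_pos: [0.4955, -0.3547, 0.0022]
ee_rot: [-1.568, -0.074, 0.079]
contact_force: [0.3, -0.1, -1.2]
gripper_width: 0.573
```

View pics/w17c.png

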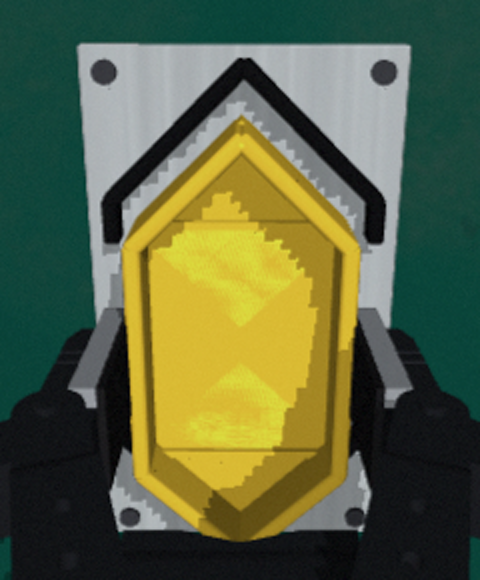

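```bash
python3 -m pendant '[[[0,0,-1.5,0,0,0],[0,0,-1.5,0,0,0]]]' && python3 -m pendant '[[[0,0,-1,0,0,0],[0,0,-1,0,0,0]]]'
```

```text
time: 17.25
ee_pos: [0.4958, -0.3548, 0.0014]
ee_rot: [-1.568, -0.075, 0.079]
contact_force: [-1.5, 1.0, 3.2]
gripper_width: 0.576
time: 17.5
ee_pos: [0.4958, -0.3548, 0.0013]
ee_rot: [-1.568, -0.075, 0.079]
contact_force: [-2.7, 2.5, 5.5]
gripper_width: 0.57
```

```bash
python3 -m pendant '[[[0,0,0.5,0,0,0],[0,0,0.5,0,0,0],[0,0,1,0,0,0]]]' 0.78 && python3 -m pendant '[[[0,0,15,0,0,0],[0,0,45,0,0,0],[0,0,80,0,0,0],[0,0,120,0,0,0],[0,0,150,0,0,0]]]' 1
python3 - <<'E'
from h import *
im=snap('scene','s18.png')
a=im[250:340,300:400];a=cv2.resize(a,(400,360),interpolation=cv2.INTER_CUBIC)
c=imaging.calibration('wrist');im=snap('wrist','w18.png');np.save('w18.npy',c,allow_pickle=True)
b=cv2.resize(im[60:300,130:370],(360,360),interpolation=cv2.INTER_CUBIC)
cv2.imwrite('pics/sw18.png',cv2.cvtColor(np.hstack([a,b]),cv2.COLOR_RGB2BGR))
k=big(yellow(im)); hull=cv2.convexHull(k);print(hullrect(cast(c,hull[:,0],.023)),plate(im,c,(150,60,370,300)) [1])
E
```

```text
time: 17.88
ee_pos: [0.4958, -0.3548, 0.0021]
ee_rot: [-1.568, -0.075, 0.079]
contact_force: [-0.1, 0.6, -0.4]
gripper_width: 0.777
time: 18.5
ee_pos: [0.4963, -0.3551, 0.1553]
ee_rot: [-1.57, -0.077, 0.077]
contact_force: [1.0, 0.4, -0.2]
gripper_width: 1.0
((495.6949157714844, -354.373291015625), (106.56568908691406, 50.09190368652344), 5.7068023681640625) ((493.102783203125, -353.9693908691406), (131.92474365234375, 74.2881088256836), 5.5913405418396)
```

View pics/sw18.png

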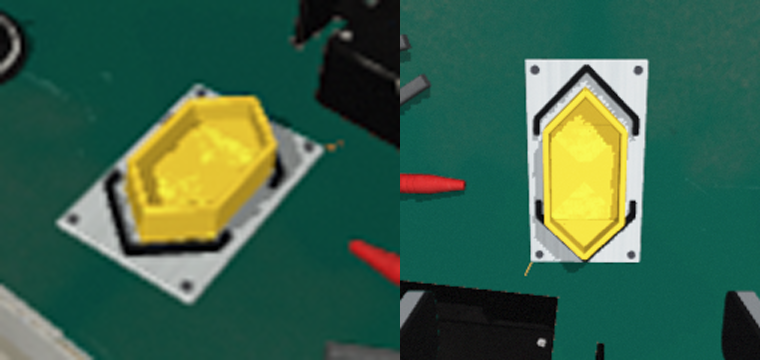

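Yellow sits inside its nest: centre 2.6 mm off lengthwise, inside the play, yaw within 0.1°, width correct at rim height 23 mm. Next, the blue tray.

```bash
python3 -m pendant '[[[-4,55,5,0,0,-8],[-9,115,10,0,0,-16],[-14,170,15,0,0,-24],[-19,225,15,0,0,-32],[-24,280,15,0,0,-40]]]' 1 && python3 -m pendant '[[[-3,50,0,0,0,-2],[-5,73,0,0,0,-2],[-5,73,0,0,0,-2]]]'
python3 - <<'E'
from h import *
s=manip.sense(); M=R.from_rotvec(s['ee_rot']).as_matrix(); print(s['ee_pos'],np.degrees(np.arctan2(M[1,2],M[0,2])),s['joint_positions'])
c=imaging.calibration('wrist'); im=snap('wrist','w19.png'); np.save('w19.npy',c,allow_pickle=True)
m=blue(im); n,l,st,ce=cv2.connectedComponentsWithStats(m); print([ (st[i].tolist(),ce[i].round().tolist()) for i in range(1,n) if st[i,4]>200])
E
```

```text
time: 19.23
ee_pos: [0.4735, -0.0745, 0.1731]
ee_rot: [-1.524, 0.47, -0.478]
contact_force: [-0.1, 1.1, 0.1]
gripper_width: 1.001
time: 19.6
ee_pos: [0.4682, -0.0002, 0.1733]
ee_rot: [-1.518, 0.495, -0.502]
contact_force: [0.2, 0.1, 1.4]
gripper_width: 1.002
[ 4.68217353e-01 -2.12637530e-04  1.73309481e-01] 53.55648195738451 [ 0.3528021   0.16580071 -0.44671879  0.00882681 -0.95781789 -2.56472306]
[([219, 122, 58, 117, 5763], [247.0, 180.0]), ([246, 294, 43, 63, 1923], [266.0, 325.0])]
```

View pics/w19.png

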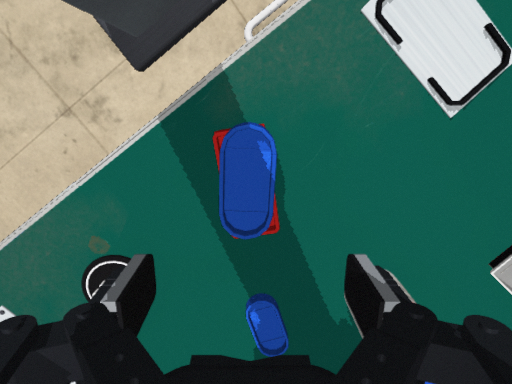

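Run:
```python
from h import *
c=np.load('w19.npy',allow_pickle=True).item(); im=cv2.cvtColor(cv2.imread('pics/w19.png'),cv2.COLOR_BGR2RGB)
m=blue(im); m[270:]=0; k=big(m); hull=cv2.convexHull(k)[:,0]; P=cast(c,hull,.04); print(hullrect(P))
A=P[:,:2]*1000
for ang in np.arange(-42,-25,2.):
    a=np.radians(ang);print(ang,np.ptp(A@[np.cos(a),np.sin(a)]).round(1),np.ptp(A@[-np.sin(a),np.cos(a)]).round(1))
r=red(im); r[270:]=0; kk=np.argwhere(r>0)[:,::-1]; print(len(kk), hullrect(cast(c,cv2.convexHull(kk)[:,0],.02)))
```

```text
((467.3587646484375, -2.8060340881347656), (49.83372116088867, 107.40483093261719), 51.4033203125)
-42.0 107.5 51.9
-40.0 107.5 50.0
-38.0 107.4 50.0
-36.0 107.2 51.8
-34.0 107.1 53.6
-32.0 107.0 55.6
-30.0 106.7 57.4
-28.0 106.2 59.2
-26.0 105.8 60.9
475 ((472.3802795410156, -6.544639587402344), (49.14977264404297, 109.23394012451172), 63.12363815307617)
```

Blue tray: (467.4,-2.8) mm, yaw -38.8°, 107.4x49.8, so it is the large one. Red lies at (472.4,-6.5), yaw -27°.

```bash
python3 -m pendant '[[[-0.5,-2.6,-40,0,0,-2.1],[-0.5,-2.6,-80,0,0,-2.1],[-0.5,-2.6,-120,0,0,-2.1],[-0.5,-2.6,-140,0,0,-2.1],[-0.5,-2.6,-140,0,0,-2.1]]]' 0.75;  python3 - <<'E'
from h import *
s=manip.sense(); M=R.from_rotvec(s['ee_rot']).as_matrix(); print(s['ee_pos'],M[:,1],np.degrees(np.arctan2(M[1,2],M[0,2])))
c=imaging.calibration('wrist');im=snap('wrist','w20.png');np.save('w20.npy',c,allow_pickle=True)
cv2.imwrite('pics/w20c.png',cv2.cvtColor(cv2.resize(im[90:380,130:370],None,fx=2,fy=2,interpolation=cv2.INTER_CUBIC),cv2.COLOR_RGB2BGR))
E
```

```text
time: 20.27
ee_pos: [0.4666, -0.0052, 0.0319]
ee_rot: [-1.514, 0.529, -0.531]
contact_force: [0.0, -1.1, -0.3]
gripper_width: 0.752
[ 0.46662846 -0.00518051  0.03185844] [-0.0016216  -0.0083584  -0.99996375] 51.269321768068764
```

View pics/w20c.png

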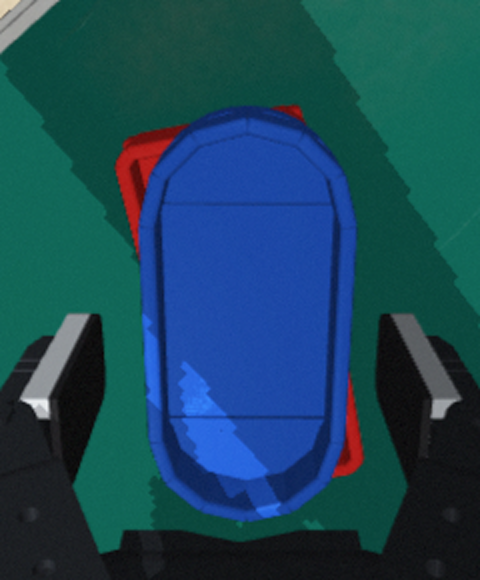

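```bash
python3 -m pendant '[[[1,2.2,-6,0,0,0],[1,2.2,-13,0,0,0],[1,2.2,-13.5,0,0,0],[1,2.2,-13.5,0,0,0]]]' && python3 -m pendant '[[[0,0,0,0,0,0],[0,0,0,0,0,0],[0,0,0,0,0,0]]]' 0.4 45 && python3 -m pendant '[[[0,0,4,0,0,0],[0,0,20,0,0,0],[0,0,50,0,0,0],[0,0,85,0,0,0],[0,0,85,0,0,0]]]'
python3 - <<'E'
from h import *
im=snap('scene','s21.png')
a=im[150:250,170:270]
c=imaging.calibration('wrist');im=snap('wrist','w21.png');np.save('w21.npy',c,allow_pickle=True)
b=im[130:380,130:370]
a=cv2.resize(a,(400,400),interpolation=cv2.INTER_CUBIC);b=cv2.resize(b,(384,400),interpolation=cv2.INTER_CUBIC)
cv2.imwrite('pics/sw21.png',cv2.cvtColor(np.hstack([a,b]),cv2.COLOR_RGB2BGR))
E
```

```text
time: 20.82
ee_pos: [0.4688, -0.0024, 0.0196]
ee_rot: [-1.512, 0.526, -0.532]
contact_force: [-0.9, -0.1, 0.4]
gripper_width: 0.752
time: 21.2
ee_pos: [0.469, -0.0024, 0.0202]
ee_rot: [-1.512, 0.525, -0.532]
contact_force: [-1.3, -0.3, 5.5]
gripper_width: 0.575
time: 21.82
ee_pos: [0.4708, -0.0017, 0.1075]
ee_rot: [-1.508, 0.521, -0.536]
contact_force: [-0.1, -0.2, -1.3]
gripper_width: 0.573
```

View pics/sw21.png

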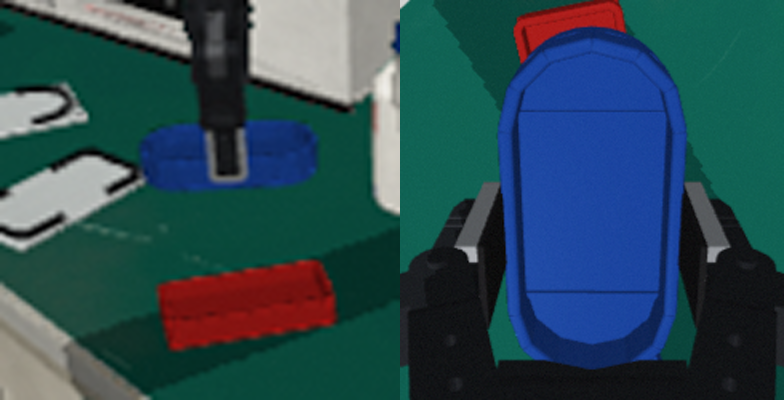

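Run:
```python
from h import *
c=imaging.calibration('top'); im=cv2.cvtColor(cv2.imread('pics/top0.png'),cv2.COLOR_BGR2RGB)
print('round',plate(im,c,(125,185,172,240),th=120)[1]); print('square',plate(im,c,(176,198,215,252),th=120)[1])
print('cab', cast(c,[[100,180],[216,152],[60,170]],0)*1000, cast(c,[[100,180],[216,152],[60,170]],.2)*1000)
# square nest from w1
c=np.load('w1.npy',allow_pickle=True).item(); im=cv2.cvtColor(cv2.imread('pics/w1.png'),cv2.COLOR_BGR2RGB)
k,r=plate(im,c,(10,160,140,285));print('square w1',r)
```

```text
round ((504.58404541015625, 357.02081298828125), (75.64971923828125, 131.7000732421875), 71.92940521240234)
square ((467.6862487792969, 210.44207763671875), (131.69976806640625, 76.02738189697266), 9.596073150634766)
cab [[603.81247937 511.83458424   0.        ]
 [696.71325566 150.14437772   0.        ]
 [634.31956905 640.1318015    0.        ]] [[574.09603883 439.64661604 200.        ]
 [654.09882368 128.17210603 200.        ]
 [600.36763988 550.13153424 200.        ]]
square w1 ((466.09686279296875, 211.35824584960938), (131.82015991210938, 74.15873718261719), 9.666863441467285)
```

```bash
python3 -m pendant '[[[4,45,0,0,0,4],[9,95,0,0,0,8],[14,150,0,0,0,12],[19,205,0,0,0,16],[24,260,0,0,0,20]]]' && python3 -m pendant '[[[4,45,0,0,0,0],[9,90,0,0,0,0],[9,95,0,0,0,0],[9,95,0,0,0,0]]]'
python3 - <<'E'
from h import *
s=manip.sense(); M=R.from_rotvec(s['ee_rot']).as_matrix(); print(s['ee_pos'],M[:,1],np.degrees(np.arctan2(M[1,2],M[0,2])),s['joint_positions'])
c=imaging.calibration('wrist');im=snap('wrist','w22.png');np.save('w22.npy',c,allow_pickle=True)
E
```

```text
time: 22.55
ee_pos: [0.4914, 0.2587, 0.1029]
ee_rot: [-1.564, 0.253, -0.257]
contact_force: [0.7, -0.4, -0.8]
gripper_width: 0.572
time: 23.05
ee_pos: [0.4994, 0.3529, 0.1008]
ee_rot: [-1.567, 0.255, -0.255]
contact_force: [-0.4, -1.2, -1.7]
gripper_width: 0.57
[0.49937224 0.35292605 0.10083201] [-0.00194313 -0.01127335 -0.99993457] 71.4318849498466 [ 0.8825308   0.47722396 -0.18505386  0.00712252 -0.9184723  -2.78174379]
```

View pics/w22.png

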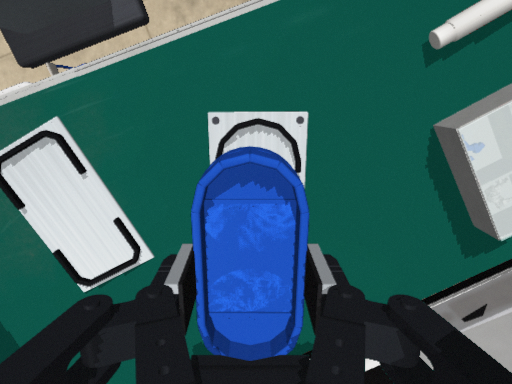

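Run:
```python
from h import *
c=np.load('w22.npy',allow_pickle=True).item(); im=cv2.cvtColor(cv2.imread('pics/w22.png'),cv2.COLOR_BGR2RGB)
p=cast(c,[[208,111.5],[309,111.5]],.003)[:,:2]*1000; d=p[1]-p[0]; print(p,np.linalg.norm(d),np.degrees(np.arctan2(d[1],d[0])))
u=d/np.linalg.norm(d); inward=np.array([u[1],-u[0]]); 
print('nest centre',p.mean(0)+66*inward, p.mean(0)-66*inward)
k=big(blue(im)); P=cast(c,cv2.convexHull(k)[:,0],.1208); print('tray',hullrect(P))
k,r=plate(im,c,(0,110,160,300));print('square',r)
A=P[:,:2]*1000; a=np.radians(71.4-90); X=np.array([np.cos(a),np.sin(a)]);Y=np.array([-X[1],X[0]])
print((A@X).min(),(A@X).max(),(A@Y).min(),(A@Y).max(), np.array([499.4,352.9])@X,np.array([499.4,352.9])@Y)
```

```text
[[429.1774069  343.4807594 ]
 [452.70151851 413.54522557]] 73.90814060014232 71.44054751644893
nest centre [503.50705986 357.50595112] [378.37186556 399.52003385]
tray ((496.2688903808594, 354.5689392089844), (49.727882385253906, 104.28823852539062), 71.43653106689453)
square ((466.3916015625, 210.49118041992188), (132.45750427246094, 74.15492248535156), 9.615453720092773)
305.10898660075964 409.40052300819985 469.4616319818441 519.1979851554038 360.7548037074983 493.7557509558389
```

```bash
python3 -m pendant '[[[4.4,4.4,-10,0,0,0],[4.4,4.4,-35,0,0,0],[4.4,4.4,-60,0,0,0],[4.4,4.4,-76,0,0,0],[4.4,4.4,-76,0,0,0]]]'
python3 - <<'E'
from h import *
s=manip.sense(); M=R.from_rotvec(s['ee_rot']).as_matrix(); e=s['ee_pos'];print(e,M[:,1],np.degrees(np.arctan2(M[1,2],M[0,2])))
c=imaging.calibration('wrist');im=snap('wrist','w23.png');np.save('w23.npy',c,allow_pickle=True)
cv2.imwrite('pics/w23c.png',cv2.cvtColor(cv2.resize(im[90:380,130:370],None,fx=2,fy=2,interpolation=cv2.INTER_CUBIC),cv2.COLOR_RGB2BGR))
E
```

```text
time: 23.72
ee_pos: [0.5035, 0.3556, 0.0238]
ee_rot: [-1.569, 0.257, -0.255]
contact_force: [0.7, 0.6, -0.3]
gripper_width: 0.568
[0.50347419 0.3555673  0.02379359] [-0.00370334 -0.01337359 -0.99990371] 71.34653073626664
```

View pics/w23c.png

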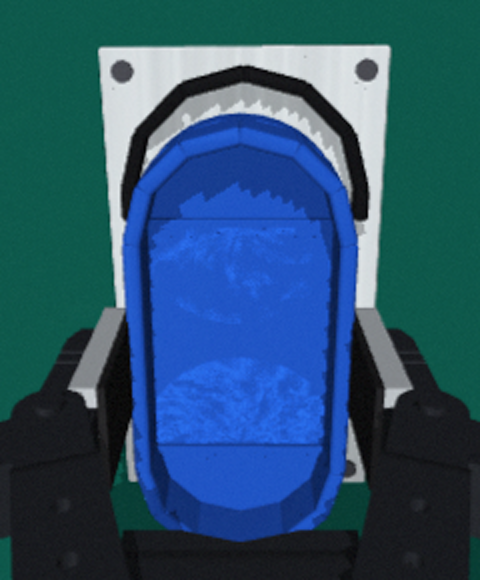

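Run:
```python
from h import *
c=np.load('w23.npy',allow_pickle=True).item()
f=lambda p,z:cast(c,(np.array(p)+.5)/2-.5+[130,90],z)[:,:2]*1000
p=f([(98,46),(391,45)],.003);d=p[1]-p[0];print(np.linalg.norm(d),np.degrees(np.arctan2(d[1],d[0])))
u=d/np.linalg.norm(d);inw=np.array([u[1],-u[0]]);n=p.mean(0)+66*inw;print('nest',n)
L=lambda q:np.c_[(q-n)@inw,(q-n)@u].round(1).tolist()
print('rim ends outer',L(f([(121,215),(368,215)],.009)),'apex',L(f([(243,66)],.009)))
z=.0438;print('tray sides',L(f([(124,250),(356,250),(131,420),(349,420)],z)),'end',L(f([(240,115)],z)), 'tcp',L(np.array([[503.5,355.6]])))
```

```text
73.75958880229138 71.55355396199704
nest [503.20461938 357.06413523]
rim ends outer [[-23.2, -32.4], [-23.2, 32.4]] apex [[-61.4, -0.2]]
tray sides [[-26.4, -25.0], [-26.4, 23.7], [15.2, -25.8], [15.0, 24.1]] end [[-54.7, -0.5]] tcp [[0.7, -1.3]]
```

```bash
python3 -m pendant '[[[0.3,1.2,-8,0.5,0,0],[0.3,1.2,-16,0.5,0,0],[0.3,1.2,-19,0.5,0,0],[0.3,1.2,-19,0.5,0,0]]]' && python3 -m pendant '[[[0,0,-1.5,0,0,0],[0,0,-1.5,0,0,0]]]' && python3 -m pendant '[[[0,0,-1.2,0,0,0],[0,0,-1.2,0,0,0]]]'
```

```text
time: 24.28
ee_pos: [0.5044, 0.3575, 0.0058]
ee_rot: [-1.559, 0.256, -0.254]
contact_force: [0.0, 0.3, -1.0]
gripper_width: 0.567
time: 24.52
ee_pos: [0.5043, 0.3576, 0.0043]
ee_rot: [-1.559, 0.256, -0.254]
contact_force: [0.1, -0.8, -0.3]
gripper_width: 0.57
time: 24.78
ee_pos: [0.5045, 0.3577, 0.0034]
ee_rot: [-1.559, 0.256, -0.254]
contact_force: [-0.8, 0.1, 0.5]
gripper_width: 0.573
```

```bash
python3 -m pendant '[[[0,0,-1,0,0,0],[0,0,-1,0,0,0]]]' && python3 -m pendant '[[[0,0,0.3,0,0,0],[0,0,0.3,0,0,0],[0,0,1,0,0,0]]]' 0.78 && python3 -m pendant '[[[0,0,15,0,0,0],[0,0,45,0,0,0],[0,0,80,0,0,0],[0,0,120,0,0,0],[0,0,150,0,0,0]]]' 1
python3 - <<'E'
from h import *
im=snap('scene','s24.png')
a=im[160:220,140:215];a=cv2.resize(a,(400,320),interpolation=cv2.INTER_CUBIC)
c=imaging.calibration('wrist');im=snap('wrist','w24.png');np.save('w24.npy',c,allow_pickle=True)
b=cv2.resize(im[60:300,110:370],(347,320),interpolation=cv2.INTER_CUBIC)
cv2.imwrite('pics/sw24.png',cv2.cvtColor(np.hstack([a,b]),cv2.COLOR_RGB2BGR))
k=big(blue(im)); hull=cv2.convexHull(k);print(hullrect(cast(c,hull[:,0],.023)),plate(im,c,(170,60,340,300)) [1])
E
```

```text
time: 25.02
ee_pos: [0.5044, 0.3578, 0.0032]
ee_rot: [-1.559, 0.256, -0.254]
contact_force: [-2.7, -0.8, 5.4]
gripper_width: 0.572
time: 25.4
ee_pos: [0.5044, 0.3577, 0.004]
ee_rot: [-1.559, 0.256, -0.254]
contact_force: [-0.4, 0.8, 0.3]
gripper_width: 0.776
time: 26.02
ee_pos: [0.5049, 0.3581, 0.1572]
ee_rot: [-1.557, 0.254, -0.255]
contact_force: [1.7, 0.7, 0.2]
gripper_width: 1.001
((504.2626037597656, 358.3641357421875), (49.301422119140625, 107.30388641357422), 71.77268981933594) ((503.0801086425781, 357.0777893066406), (73.60546875, 131.4536590576172), 71.71051788330078)
```

View pics/sw24.png

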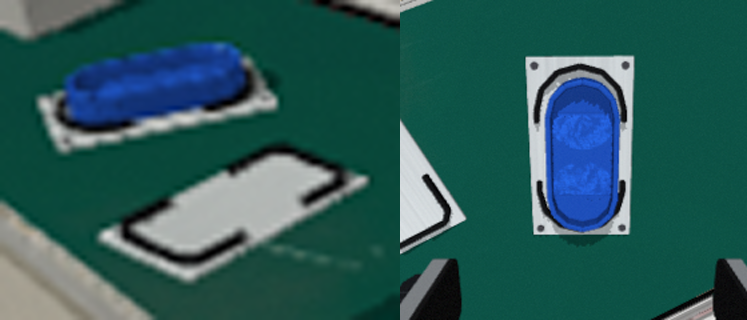

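Blue is seated (offset about 1.8 mm, yaw equal). Now the red tray.

```bash
python3 -m pendant '[[[-4,-55,5,0,0,-4],[-9,-115,10,0,0,-8.5],[-14,-170,15,0,0,-8.5],[-19,-225,15,0,0,-8.5],[-24,-280,15,0,0,-8.5]]]' 1 && python3 -m pendant '[[[-5,-50,0,0,0,0],[-9,-88,0,0,0,0],[-9,-88,0,0,0,0]]]'
python3 - <<'E'
from h import *
s=manip.sense(); M=R.from_rotvec(s['ee_rot']).as_matrix(); print(s['ee_pos'],M[:,1],np.degrees(np.arctan2(M[1,2],M[0,2])),s['joint_positions'])
c=imaging.calibration('wrist'); im=snap('wrist','w25.png'); np.save('w25.npy',c,allow_pickle=True)
k=big(red(im)); print(cv2.boundingRect(k)); P=cast(c,cv2.convexHull(k)[:,0],.02); print(hullrect(P))
E
```

```text
time: 26.75
ee_pos: [0.4818, 0.0777, 0.1749]
ee_rot: [-1.535, 0.365, -0.374]
contact_force: [0.8, 0.5, 0.8]
gripper_width: 1.004
time: 27.12
ee_pos: [0.4718, -0.0124, 0.1749]
ee_rot: [-1.534, 0.369, -0.377]
contact_force: [1.1, 0.6, -0.1]
gripper_width: 0.997
[ 0.47182957 -0.0124353   0.17487514] [ 0.00609944  0.00290388 -0.99997718] 62.74864300935421 [ 3.18462069e-01  1.68910645e-01 -4.34511773e-01 -1.03479568e-03
 -9.60672131e-01 -2.36430524e+00]
(228, 117, 54, 111)
((472.62042236328125, -6.719959259033203), (49.898406982421875, 108.11581420898438), 62.008445739746094)
```

View pics/w25.png

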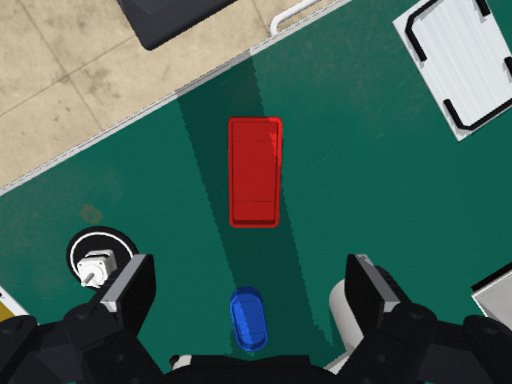

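```bash
python3 -m pendant '[[[0.8,5.7,-45,0,0,-0.7],[0.8,5.7,-90,0,0,-0.7],[0.8,5.7,-135,0,0,-0.7],[0.8,5.7,-155,0,0,-0.7],[0.8,5.7,-155,0,0,-0.7]]]' 0.75;  python3 - <<'E'
from h import *
s=manip.sense(); M=R.from_rotvec(s['ee_rot']).as_matrix(); print(s['ee_pos'],M[:,1],np.degrees(np.arctan2(M[1,2],M[0,2])))
c=imaging.calibration('wrist');im=snap('wrist','w26.png');np.save('w26.npy',c,allow_pickle=True)
P=cast(c,cv2.convexHull(big(red(im)))[:,0],.02); print(hullrect(P))
cv2.imwrite('pics/w26c.png',cv2.cvtColor(cv2.resize(im[90:380,130:370],None,fx=2,fy=2,interpolation=cv2.INTER_CUBIC),cv2.COLOR_RGB2BGR))
E
```

```text
time: 27.8
ee_pos: [0.4723, -0.005, 0.0185]
ee_rot: [-1.535, 0.378, -0.382]
contact_force: [0.7, -0.0, 0.7]
gripper_width: 0.75
[ 0.4723141  -0.00504505  0.01851378] [ 0.00289622  0.00168512 -0.99999439] 62.220304271299995
((471.7762756347656, -6.3450927734375), (49.72218704223633, 109.5731201171875), 62.27006912231445)
```

View pics/w26c.png

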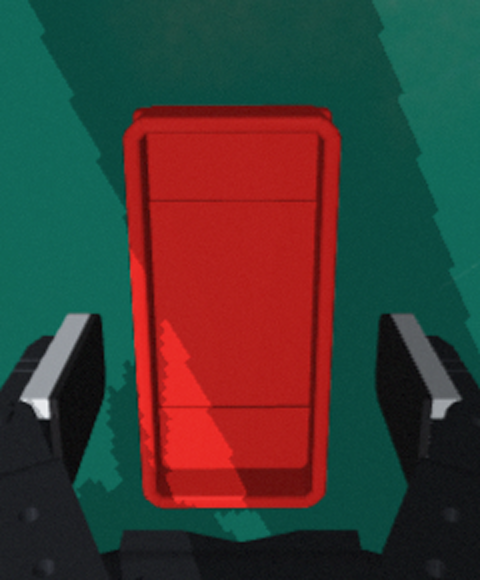

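```bash
python3 -m pendant '[[[0,-1.6,-6,0,0,0],[0,-1.6,-13,0,0,0],[0,-1.6,-15.5,0,0,0],[0,-1.6,-15.5,0,0,0]]]' && python3 -m pendant '[[[0,0,0,0,0,0],[0,0,0,0,0,0],[0,0,0,0,0,0]]]' 0.4 45 && python3 -m pendant '[[[0,0,4,0,0,0],[0,0,20,0,0,0],[0,0,50,0,0,0],[0,0,85,0,0,0],[0,0,85,0,0,0]]]'
python3 - <<'E'
from h import *
im=snap('scene','s27.png')
a=im[150:250,170:270]
c=imaging.calibration('wrist');im=snap('wrist','w27.png');np.save('w27.npy',c,allow_pickle=True)
b=im[130:380,130:370]
a=cv2.resize(a,(400,400),interpolation=cv2.INTER_CUBIC);b=cv2.resize(b,(384,400),interpolation=cv2.INTER_CUBIC)
cv2.imwrite('pics/sw27.png',cv2.cvtColor(np.hstack([a,b]),cv2.COLOR_RGB2BGR))
E
```

```text
time: 28.35
ee_pos: [0.4733, -0.0065, 0.0042]
ee_rot: [-1.533, 0.376, -0.384]
contact_force: [-0.0, -0.1, 0.6]
gripper_width: 0.746
time: 28.72
ee_pos: [0.4736, -0.0065, 0.0047]
ee_rot: [-1.533, 0.375, -0.384]
contact_force: [-1.2, -0.7, 5.9]
gripper_width: 0.569
time: 29.35
ee_pos: [0.4754, -0.006, 0.0921]
ee_rot: [-1.53, 0.371, -0.388]
contact_force: [-0.6, -0.6, -1.3]
gripper_width: 0.568
```

View pics/sw27.png

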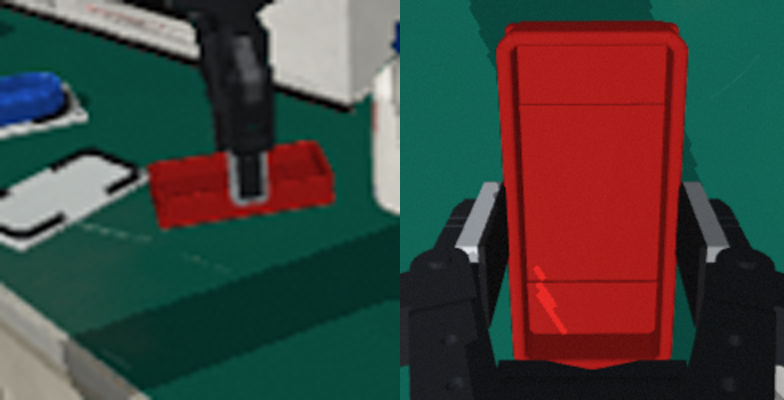

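```bash
python3 -m pendant '[[[-2,40,3,0,0,7.5],[-4,85,5,0,0,15],[-6,130,5,0,0,22.5],[-8,175,5,0,0,30],[-8,210,5,0,0,37]]]' && python3 -m pendant '[[[0,5,0,0,0,1],[0,5,0,0,0,1]]]'
python3 - <<'E'
from h import *
s=manip.sense(); M=R.from_rotvec(s['ee_rot']).as_matrix(); print(s['ee_pos'],M[:,1],np.degrees(np.arctan2(M[1,2],M[0,2])),s['joint_positions'])
c=imaging.calibration('wrist');im=snap('wrist','w28.png');np.save('w28.npy',c,allow_pickle=True)
print(hullrect(cast(c,cv2.convexHull(big(red(im)))[:,0],s['ee_pos'][2]+.0153)))
E
```

```text
time: 30.08
ee_pos: [0.4638, 0.2045, 0.0927]
ee_rot: [-1.563, -0.13, 0.129]
contact_force: [0.6, -0.4, -0.8]
gripper_width: 0.569
time: 30.32
ee_pos: [0.4628, 0.2088, 0.0912]
ee_rot: [-1.564, -0.141, 0.145]
contact_force: [0.3, 0.1, -0.8]
gripper_width: 0.572
[0.46278506 0.20880659 0.09121182] [-0.00278351  0.0017149  -0.99999466] 100.43631397513731 [ 0.74205614  0.33506963 -0.45373569 -0.00445911 -0.78288872 -2.12753938]
((461.23809814453125, 208.369384765625), (109.4546127319336, 49.78117370605469), 10.36609172821045)
```

View pics/w28.png

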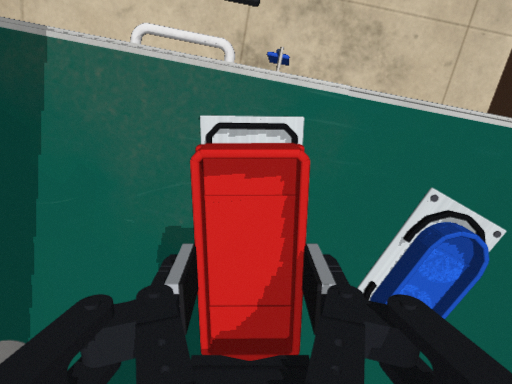

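```bash
python3 -m pendant '[[[4.1,2.5,-8,0,0,-0.7],[4.1,2.5,-28,0,0,-0.7],[4.1,2.5,-50,0,0,-0.7],[4.1,2.5,-63,0,0,-0.7],[4.1,2.5,-63,0,0,-0.7]]]'
python3 - <<'E'
from h import *
s=manip.sense(); M=R.from_rotvec(s['ee_rot']).as_matrix(); e=s['ee_pos'];print(e,M[:,1],np.degrees(np.arctan2(M[1,2],M[0,2])))
c=imaging.calibration('wrist');im=snap('wrist','w29.png');np.save('w29.npy',c,allow_pickle=True)
print(hullrect(cast(c,cv2.convexHull(big(red(im)))[:,0],e[2]+.0153)))
cv2.imwrite('pics/w29c.png',cv2.cvtColor(cv2.resize(im[90:380,130:370],None,fx=2,fy=2,interpolation=cv2.INTER_CUBIC),cv2.COLOR_RGB2BGR))
E
```

```text
time: 31.0
ee_pos: [0.4667, 0.2099, 0.0275]
ee_rot: [-1.566, -0.129, 0.135]
contact_force: [-0.3, -0.7, -0.7]
gripper_width: 0.569
[0.46670427 0.2098882  0.02751148] [-4.20371244e-03  3.17766361e-04 -9.99991114e-01] 99.62186289060581
((465.08935546875, 209.67083740234375), (109.34363555908203, 50.19652557373047), 9.592597961425781)
```

View pics/w29c.png

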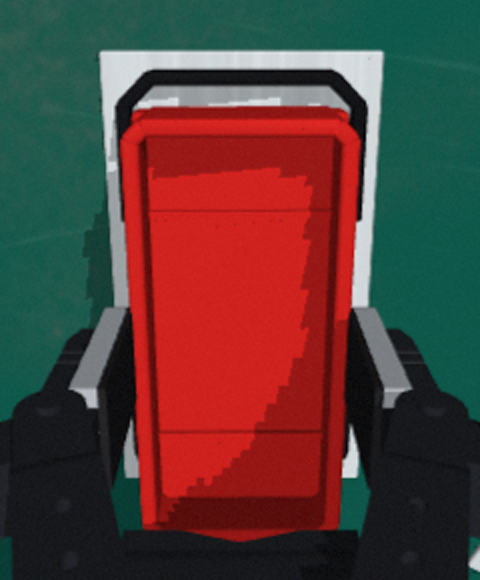

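Run:
```python
from h import *
c=np.load('w29.npy',allow_pickle=True).item()
f=lambda p,z:cast(c,(np.array(p)+.5)/2-.5+[130,90],z)[:,:2]*1000
p=f([(99,51),(384,51)],.003);d=p[1]-p[0];print(np.linalg.norm(d),np.degrees(np.arctan2(d[1],d[0])))
u=d/np.linalg.norm(d);inw=np.array([u[1],-u[0]]);n=p.mean(0)+66*inw;print('nest',n)
L=lambda q:np.c_[(q-n)@inw,(q-n)@u].round(1).tolist()
print('rim ends outer',L(f([(122,220),(361,220)],.009)),'far outer',L(f([(240,70)],.009)))
z=.0428;print('tray sides',L(f([(121,145),(361,145),(141,525),(342,525)],z)),'end rim',L(f([(240,124)],z)),'end wall bottom',L(f([(240,109)],.0228)))
```

```text
73.64163372091652 99.5983011218298
nest [467.42234544 210.4528383 ]
rim ends outer [[-22.1, -32.2], [-22.1, 32.2]] far outer [[-61.7, -0.4]]
tray sides [[-49.1, -25.1], [-49.1, 24.7], [47.4, -25.3], [47.5, 25.2]] end rim [[-53.5, -0.4]] end wall bottom [[-53.8, -0.4]]
```

Tray and nest agree within about 0.5 mm. Lower.

```bash
python3 -m pendant '[[[0,0.3,-7,0,0,0],[0,0.3,-14,0,0,0],[0,0.3,-17,0,0,0],[0,0.3,-17,0,0,0]]]' && python3 -m pendant '[[[0,0,-1.5,0,0,0],[0,0,-1.5,0,0,0]]]' && python3 -m pendant '[[[0,0,-1.2,0,0,0],[0,0,-1.2,0,0,0]]]'
```

```text
time: 31.55
ee_pos: [0.4671, 0.2107, 0.0111]
ee_rot: [-1.565, -0.13, 0.135]
contact_force: [0.1, -0.4, -1.0]
gripper_width: 0.568
time: 31.8
ee_pos: [0.4671, 0.2107, 0.0096]
ee_rot: [-1.565, -0.13, 0.135]
contact_force: [-0.5, -0.6, -2.3]
gripper_width: 0.566
time: 32.05
ee_pos: [0.4671, 0.2107, 0.0084]
ee_rot: [-1.565, -0.13, 0.135]
contact_force: [-0.8, -0.1, -0.5]
gripper_width: 0.566
```

```bash
python3 -m pendant '[[[0,0,-1.4,0,0,0],[0,0,-1.4,0,0,0]]]'
```

```text
time: 32.3
ee_pos: [0.4672, 0.2108, 0.0078]
ee_rot: [-1.565, -0.131, 0.135]
contact_force: [-2.0, -0.3, 4.2]
gripper_width: 0.568
```

Contact at the expected 7.8 mm. Release and lift.

```bash
python3 -m pendant '[[[0,0,0.3,0,0,0],[0,0,0.3,0,0,0],[0,0,1,0,0,0]]]' 0.78 && python3 -m pendant '[[[0,0,15,0,0,0],[0,0,45,0,0,0],[0,0,80,0,0,0],[0,0,120,0,0,0],[0,0,150,0,0,0]]]' 1
python3 - <<'E'
from h import *
im=snap('scene','s30.png')
c=imaging.calibration('wrist');w=snap('wrist','w30.png')
k=big(red(w)); print(hullrect(cast(c,cv2.convexHull(k)[:,0],.023)),plate(w,c,(165,60,345,300))[1])
a=cv2.resize(im[130:330,120:400],(784,560),interpolation=cv2.INTER_CUBIC); cv2.imwrite('pics/s30c.png',cv2.cvtColor(a,cv2.COLOR_RGB2BGR))
t=snap('top','t30.png'); a=cv2.resize(t[140:260,110:410],(750,300),interpolation=cv2.INTER_CUBIC);b=cv2.resize(w[60:300,:],(562,264))
b=cv2.copyMakeBorder(b,0,0,0,188,cv2.BORDER_CONSTANT); cv2.imwrite('pics/tw30.png',cv2.cvtColor(np.vstack([a,b]),cv2.COLOR_RGB2BGR))
E
```

```text
time: 32.67
ee_pos: [0.4671, 0.2108, 0.0087]
ee_rot: [-1.565, -0.13, 0.135]
contact_force: [-0.4, -0.6, -0.1]
gripper_width: 0.777
time: 33.3
ee_pos: [0.4676, 0.211, 0.1617]
ee_rot: [-1.564, -0.133, 0.133]
contact_force: [0.0, -0.0, 0.0]
gripper_width: 1.0
((466.8241271972656, 210.89688110351562), (107.4048843383789, 50.1221923828125), 9.709540367126465) ((466.921142578125, 210.248291015625), (131.57472229003906, 73.72811126708984), 9.612704277038574)
```

View pics/s30c.png

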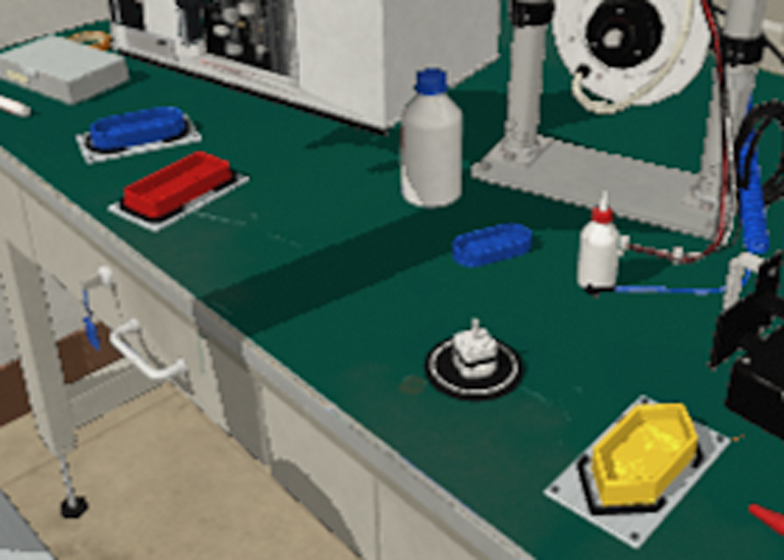

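View pics/tw30.png

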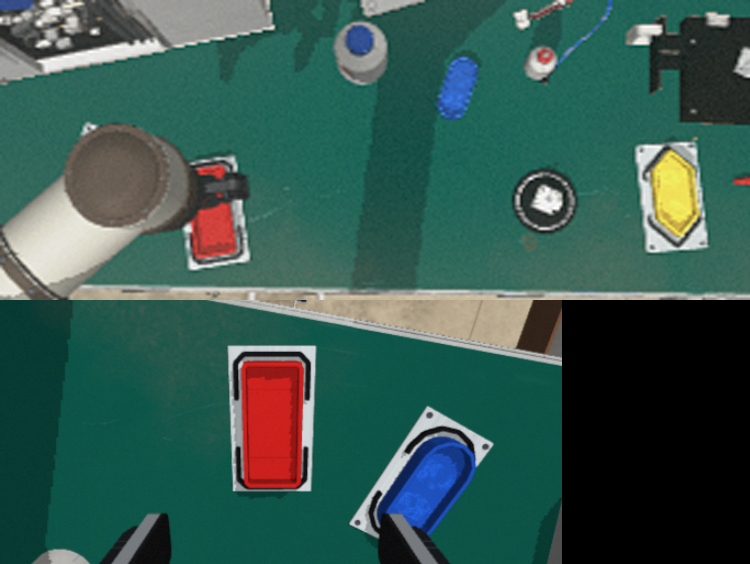

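Every part is in place. The red tray is within 0.7 mm of its nest, and both bottles look untouched. Hand in.

```bash
python3 -c "
from cell import manip
print(manip.sign_off())"
```

```text
the job is handed in; nothing more can be done
None
```

The job is done and handed in at about 33 s. The motor stands upright in the middle of the black pad. The yellow, blue and red trays were then placed in that order, each in its matching nest. The red-capped and blue-capped bottles and the small blue decoy tray were not moved.

| Part | Offset from its place | Yaw error |
|---|---|---|
| Yellow tray | 2.6 mm, lengthwise | 0.1° |
| Blue tray | 1.8 mm | 0.1° |
| Red tray | 0.7 mm | 0.1° |

- **Fit:** All the tray offsets are inside the nests' 3.5 mm play. Each tray touched down at the height expected for lying flat on its plate. The rim sizes measured at that height also came out right.
- **Motor:** I judged it upright and centred by eye in the scene, top and wrist pictures, without a final measurement.
- **Forces:** The highest wrist force in the readings was about 7 N.
- **Disagreement:** In the wrist and scene pictures the fingertips stood about 25–30 mm farther back than the stated 25 mm ahead of the tool point. I set the grip heights from the pictures and from contact instead, and all four grasps held.

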